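# Put the wrench and pliers back in the leaning tool trays

## Robot

A 7-joint arm with a two-finger parallel gripper is mounted at the origin on the work surface. World frame = base frame: x ahead of the robot, y to its left, z up, the work surface at z = 0. Lengths are in m, angles in rad, forces in N, time in s.
With the tool pointing down it reaches from about 0.425 to 0.95 m from the base axis. Payload 4.7 kg.
Tool frame: the origin (TCP) lies on the centre line of the jaws, within the pads' length; the fingertips stand 22 mm ahead of it and the grasp point (between the pads) lies 3 mm ahead of it; z points along the fingers, y is the direction in which the jaws open and shut (so a half turn about z gives the same grasp; the last joint's range is limited). The gripper opens to 85 mm and grips with 20 to 120 N. Pads are 22 mm wide; open, the fingers measure 114 mm over their backs; the gripper's body (76 mm by 85 mm) begins 54 mm behind the grasp point. The pads swing forward as they close: fully open they stand 13 mm farther back than shut.
Start: joints at [-1.156, 0.469, -0.049, 1.532, 0.024, 1.141, -0.082], TCP at [0.29, 0.61, 0.253] pointing down, gripper open.
Joint ranges: [-2.59, 2.59], [-0.33, 1.99], [-1.39, 1.29], [0.1, 2.45], [-1.04, 4.18], [0.21, 1.99], [-2.66, 2.66]. Speed limits (rad/s): [2.57, 2.57, 3.14, 3.14, 3.14, 3.14, 3.14].

## Interface

Orientations are given as a rotation vector (axis times angle).
In Python, from workcell import arm gives the robot as it stands.
- The arm moves only by the shell command python3 -m handwheel 'ROWS' [OPENING] [FORCE]. ROWS is JSON, one flat list of numbers, 6 for each row, row after row: the shift along the world's x, y, z in mm, then the turn, a rotation vector about the world's x, y, z in degrees. A call has 1 to 12 rows; each row shifts and turns the pose as measured when the row begins; what a row does not reach is not made up. A row lasts 1/8 s, in which the tool goes at most 62.5 mm and 10.7 degrees, less where a joint would pass 70% of its speed; a pose out of reach is approached as far as the arm can. A call with a gripper value outside its range is refused whole. OPENING is the closure, from 0 (fully open) to 1 (shut), set as the call begins (- or left out, the last holds). The fingers move at their own pace and stop on an object; FORCE is the grip in N (left out, the last holds). Time passes only in rows, so rows that do not move let the fingers close. It gives the time, the measured TCP pose, the force and the opening at its end, in the units of the state.
- arm.get_obs(): the state, without advancing time (a new reading comes with each control period).
- arm.capture(name): name is "side" or "top" or "wrist"; returns (picture, depth): 384x512x3 uint8, red, green, blue; 384x512 float32, m along the optical axis (not along the pixel's ray), 0 where there is no reading.
- arm.camera_info(name): a dict with "fx", "fy", "cx", "cy" (pixels), "R" (3x3) and "t" (3): a world point X has camera coordinates R X + t. Camera axes: x right, y down, z forward; pixel columns grow to the right and rows downward; lengths in m; the calibration is good to about 2 mm. A picture is of the moment at which its call begins: read the wrist's pose just before it. camera_info takes no time and is no camera call; for the wrist camera it gives the pose at the moment of the call.
- arm.close_job(): hands the job in, once; it reports no verdict.
Trained networks look in the newest picture that a camera, given by its name, has taken for a name from the list of things; names that differ only in an ending like _2 or _b are one class to them, and where a whole thing is asked for, a point or a joint stands for the part that bears it (a point fixed in the world has none). Each returns a list of dicts, best first, with "score" (0 to 1); they miss things now and then, are a little off and sometimes report something else, mostly with a low value. They report only what shows in the picture. A call takes as long as a camera call. They do not tell look-alikes from the thing itself.
- arm.silhouettes(camera, thing): "region" (384x512 bool, what is visible of it).
- arm.spot_point(camera, thing): "centre" ([x, y, z] in m, in world coordinates, good to about 4 mm: a listed point, or the origin of a listed thing).
The state is a dict: "time_s": time; "joints": joint angles; "joint_vel": joint speeds; "effort": joint torques, N m; "position": TCP position; "eef_rot": TCP orientation; "wrist_force": force on the tool from outside, world axes, zero at the start; "moment": the same for the moment, N m; "finger_gap": opening from 0.0 (shut) to 1.0 (fully open).
Only numpy, scipy, OpenCV 4.12 (cv2) and the standard library are available. Lean on these libraries where they do the work, as an engineer would, in place of code of your own. Each camera call takes 0.05 s, during which the arm holds its last target.

## Task

Put the blue-handled wrench and the red-handled pliers away in the leaning tool trays: turn each one to match its own cutout, lay it in and press it fully home, flat on the yellow floor of the recess, then let go. Leave the battery, the tape measure and the oil can where they stand.

Things in the scene. Friction and masses are not known exactly. Their poses are not given: they have to be found in the camera images.
- wrench: Loose adjustable wrench, 0.3 kg, flat on the bench at any heading, 170 mm long. Origin: mid-length, on the flat underside; x towards the jaws, z out of its upper side. Blue handle: x -85 to +30 mm, 24 mm wide (y), 24 mm thick (z 0 to 24). Steel head with open jaws: x +30 to +85 mm, 56 mm wide, 20 mm thick. Balances near the origin: grip the handle there, across y.
- wrench_jaw (a point): Point on the underside of the wrench at its jaw end, 85 mm along +x from the origin.
- pliers: Loose rigid pliers, 0.32 kg, flat on the bench at any heading, 180 mm long. Origin: middle of the dark pivot block, on the flat underside; x towards the jaws, z out of its upper side. Pivot block: x -22 to +22 mm, 40 mm wide (y), parallel flat sides, 24 mm thick. Balances near the origin: grip the pivot block there, across y.
- pliers_jaw (a point): Point on the underside of the pliers at the nose of the jaws, 90 mm along +x from the origin. Steel jaws: x +22 to +90 mm, 26 mm wide (20 mm at the nose), 20 mm thick. The two red handles splay from the pivot block to x -90 mm, where they are 70 mm wide overall; 24 mm thick.
- wrench_tray: Fixed black tray, 200 x 104 mm, on a red rack, with a yellow-floored recess shaped like the wrench. Leans 30 degrees: its face looks up and back towards the robot's side. It may be the left or the right one of the two trays. Origin: on the recess floor, where the wrench's origin belongs, 72 mm above the bench; x runs up the slope to the wide head pocket, z square out of the tray face.
- wrench_tray_jaw (a point): Recess floor point where wrench_jaw belongs, 85 mm up the slope from the tray's origin. Recess 12 mm deep, clearance 2 mm each side of the handle, 3 mm round head and ends; when home the handle stands 12 mm proud of the black face. At the tray's origin sprung orange bumpers pinch the handle from both sides: push the wrench past them, square to the tray face, with 5 to 15 N.
- pliers_tray: Fixed black tray, 200 x 104 mm, beside the wrench tray (110 mm centre to centre) with the same 30 degree lean; yellow-floored recess shaped like the pliers. Origin: on the recess floor, where the pliers' origin belongs, 72 mm above the bench; x runs up the slope to the narrow jaw slot (the wide handle pocket is down the slope), z square out of the tray face.
- pliers_tray_jaw (a point): Recess floor point where pliers_jaw belongs, 90 mm up the slope from the tray's origin. Recess 12 mm deep, clearance 2 mm each side of the pivot block, 2.5 to 3 mm elsewhere; when home the pivot block and handles stand 12 mm proud of the black face. Sprung orange bumpers pinch both sides of the pivot block as in the wrench tray: push past them with 5 to 15 N.
- battery: Bystander: black and red tool battery, 75 x 110 x 63 mm, standing loose on the bench beyond the tools. Origin: centre of its underside.
- tape: Bystander: yellow tape measure, 40 x 75 x 65 mm, standing loose on the bench. Origin: centre of its underside.
- oil: Bystander: oil can, 54 mm across and 130 mm tall, standing loose to the left of the rack. Origin: centre of its underside.
Mind the look-alikes: they are no part of the job. Leave any green or white look-alike of the wrench alone.

How it is judged:
By the outcome, as a careful person would: the job done as asked, in the order asked, and still so for the second after the job is handed in, with the robot touching nothing.
It also fails if it takes over 64 s, if anything falls off the work surface, if the arm or the gripper's body presses on something with over 40 N, if the wrist force passes 120 N, or if a joint passes its speed limit or range.

## Working session

There is one attempt and no reset: what is moved stays moved. The work goes in short steps, Python scripts to look and compute and a shell command to move; the robot and the scene stay as the last step left them, time stands still between calls to the robot, and variables do not carry over. Pictures are saved under pics/ and viewed, and the job is handed in when it is done.

```bash
ls; mkdir -p pics
python3 - <<'E'
from workcell import arm
import cv2,numpy as np
o=arm.get_obs()
for k in("time_s","position","eef_rot","wrist_force","finger_gap"):print(k,o[k])
for c in("top","side"):
    p,d=arm.capture(c); cv2.imwrite(f"pics/{c}0.png",cv2.cvtColor(p,cv2.COLOR_RGB2BGR)); np.save(f"pics/{c}0.npy",d)
    i=arm.camera_info(c); print(c,i)
    for n in("wrench","wrench_jaw","pliers","pliers_jaw","wrench_tray","wrench_tray_jaw","pliers_tray","pliers_tray_jaw"):
        print(n,[(np.round(r["centre"],4).tolist(),round(r["score"],2)) for r in arm.spot_point(c,n)])
E
```

```text
pics
time_s 0.0
position [0.28957649 0.60911874 0.25224295]
eef_rot [-0.69135404 -3.06416411  0.00306579]
wrist_force [ 0.06059434 -0.45416324  0.02498754]
finger_gap 0.9986055364434655
top {'fx': 449.66682618024925, 'fy': 449.66682618024925, 'cx': 250.9335001912367, 'cy': 198.1717437177303, 'R': array([[ 0.08360808, -0.9964863 ,  0.00497316],
       [-0.97358307, -0.08274851, -0.21281138],
       [ 0.21247515,  0.01295097, -0.97708064]]), 't': array([-0.00196721,  0.59199068,  1.35938857])}
wrench [([0.5548, -0.0838, -0.0035], 0.96), ([0.3127, -0.237, 0.0059], 0.92), ([0.3703, -0.038, 0.0006], 0.91), ([0.8183, 0.1827, -0.0007], 0.62)]
wrench_jaw [([0.3035, -0.3185, -0.0052], 0.83), ([0.6034, -0.0138, 0.0016], 0.82), ([0.808, 0.1013, -0.0019], 0.68), ([0.4266, 0.0253, 0.0022], 0.66)]
pliers []
pliers_jaw [([0.5238, -0.2574, 0.0036], 0.87)]
wrench_tray [([0.5179, 0.3005, 0.0748], 0.93), ([0.5559, -0.082, 0.0001], 0.24)]
wrench_tray_jaw [([0.5771, 0.3327, 0.1141], 0.7)]
pliers_tray [([0.565, 0.2003, 0.0704], 0.64)]
pliers_tray_jaw [([0.6345, 0.2367, 0.1206], 0.79)]
side {'fx': 480.1287
[... 166 characters left out ...]
472923, -0.84199722],
       [ 0.52851421,  0.65576852, -0.53911072]]), 't': array([-0.40443959,  0.28971328,  1.34632586])}
wrench [([0.3144, -0.2397, 0.0009], 0.97), ([0.368, -0.0357, -0.0015], 0.96), ([0.555, -0.082, 0.0034], 0.65)]
wrench_jaw [([0.4295, 0.0251, 0.0019], 0.76), ([0.6, -0.0177, 0.0015], 0.71), ([0.8134, 0.0988, 0.0042], 0.67), ([0.3055, -0.3237, -0.0035], 0.65)]
pliers [([0.473, -0.3293, -0.0034], 0.81)]
pliers_jaw [([0.5223, -0.2615, 0.0053], 0.95)]
wrench_tray [([0.517, 0.2985, 0.0708], 0.61)]
wrench_tray_jaw [([0.5825, 0.3311, 0.1184], 0.69), ([0.5228, -0.257, -0.0], 0.24)]
pliers_tray [([0.5629, 0.1987, 0.0721], 0.82)]
pliers_tray_jaw [([0.6351, 0.2326, 0.1156], 0.94)]
```

View pics/top0.png

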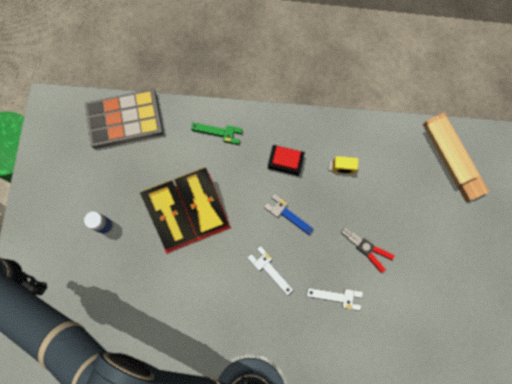

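View pics/side0.png

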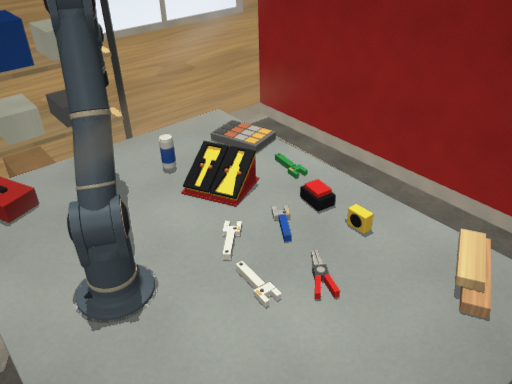

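Top view: blue wrench at (289,214) with its jaws toward the upper left. Look-alikes are green (217,131), white (270,270) and white (336,297). Red pliers at (367,248). The left tray (165,213) is the wrench tray and the right one (203,200) the pliers tray. I choose the blue one and check it in a close crop.

Run:
```python
import cv2,numpy as np
a=cv2.imread("pics/top0.png"); b=cv2.imread("pics/side0.png")
f=lambda im,x,y,w,h,s:cv2.resize(im[y:y+h,x:x+w],None,fx=s,fy=s,interpolation=cv2.INTER_CUBIC)
t=np.hstack([f(a,135,160,100,100,4),f(a,255,185,100,100,4)]) 
s=np.hstack([f(b,180,130,90,75,4.44)[:330,:400],f(b,260,200,90,75,4.44)[:330,:400]])
t=cv2.resize(t,(700,350)); s=cv2.resize(s,(700,250))
cv2.imwrite("pics/crop0.png",np.vstack([t,s]))
```

```text
(no output)
```

View pics/crop0.png

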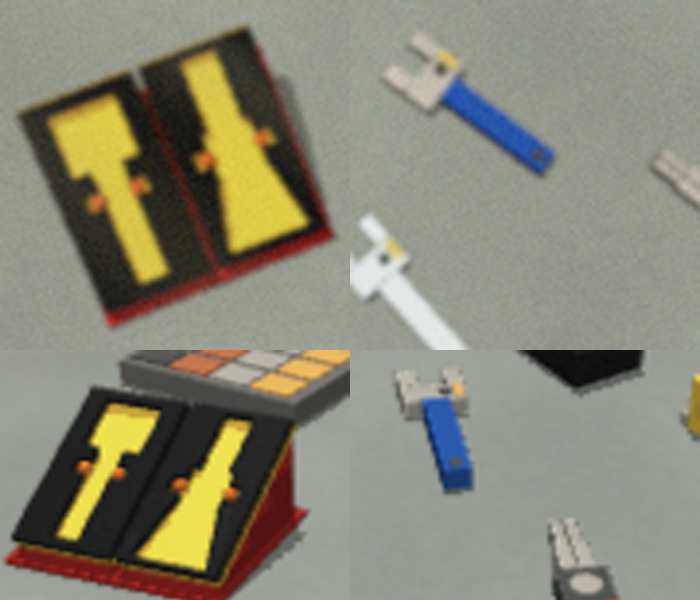

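```bash
cat > H.py <<'E'
import numpy as np,cv2
from scipy.spatial.transform import Rotation as Ro
from scipy.optimize import minimize
def proj(i,X):
    c=np.asarray(X)@i["R"].T+i["t"]; return np.c_[i["fx"]*c[:,0]/c[:,2]+i["cx"],i["fy"]*c[:,1]/c[:,2]+i["cy"]]
S=8
def poly(m,pts):
    cv2.fillPoly(m,[np.round((pts+0.5)*S*1-0.5).astype(np.int32)],1)
def soft(i,polys,roi,hull=True):
    x0,y0,w,h=roi; m=np.zeros((h*S,w*S),np.uint8)
    for P in polys:
        p=proj(i,P)-[x0,y0]
        if hull:p=cv2.convexHull(p.astype(np.float32))[:,0]
        poly(m,p)
    return m
def down(m): return cv2.resize(m.astype(np.float32),None,fx=1/S,fy=1/S,interpolation=cv2.INTER_AREA)
# recess outlines in tray frame (x up slope)
W=np.array([[-88,14],[27,14],[27,31],[88,31],[88,-31],[27,-31],[27,-14],[-88,-14]])/1e3
P=np.array([[-93,38],[-24,22],[24,22],[24,15.5],[92.5,13],[92.5,-13],[24,-15.5],[24,-22],[-24,-22],[-93,-38]])/1e3
def trayT(x,y,yaw):
    R=Ro.from_euler('ZY',[yaw,-30],degrees=True).as_matrix(); return R,np.array([x,y,.072])
def traymask(i,poly2,R,t,roi):
    f=np.c_[poly2,0*poly2[:,0]]@R.T+t; o=np.c_[poly2,0*poly2[:,0]+.012]@R.T+t
    return soft(i,[f],roi,False)&soft(i,[o],roi,False)
def yellow(rgb):
    h=cv2.cvtColor(rgb,cv2.COLOR_RGB2HSV); return ((h[...,0]>20)&(h[...,0]<38)&(h[...,1]>120)&(h[...,2]>90))
E
cat > fit1.py <<'E'
from H import *; from workcell import arm
import sys
def run(views,x0):
    def cost(v,full=False):
        x,y,yaw=v[0]/1e3,v[1]/1e3,v[2]; R,t=trayT(x,y,yaw); c=0
        for i,m,roi in views:
            q=down(traymask(i,W,R,t,roi)|traymask(i,P,R,t-R[:,1]*.110,roi)); x0,y0,w,h=roi
            c+=((q-m[y0:y0+h,x0:x0+w])**2).sum()/m.sum()
        return c
    r=minimize(cost,x0,method='Nelder-Mead',options=dict(initial_simplex=np.array(x0)+np.array([[0,0,0],[6,0,0],[0,6,0],[0,0,4]]),xatol=.05,fatol=1e-5)); return r.x.round(2),round(r.fun,4)
vs=[]
for c,roi in(("top",(135,160,100,100)),("side",(180,135,85,70))):
    im=cv2.cvtColor(cv2.imread(f"pics/{c}0.png"),cv2.COLOR_BGR2RGB)
    vs.append((arm.camera_info(c),yellow(im).astype(np.float32),roi))
    if c=="side":vs[-1][1][:150]*=0 if 0 else 1
for s in(vs[:1],vs[1:],vs): print(run(s,[518,300,25]))
E
python3 fit1.py
python3 - <<'E'
from workcell import arm
import cv2
p,d=arm.capture("wrist"); cv2.imwrite("pics/w0.png",cv2.cvtColor(p,cv2.COLOR_RGB2BGR)); print(arm.camera_info("wrist"))
E
```

```text
(array([513.1 , 299.26,  27.17]), np.float64(0.0767))
(array([508.38, 291.44,  27.16]), np.float64(0.0553))
(array([513.97, 297.63,  27.16]), np.float64(0.1653))
{'fx': 317.19531254966176, 'fy': 317.19531254966176, 'cx': 252.7622684695618, 'cy': 195.32168490683262, 'R': array([[ 4.28780163e-01,  9.03408822e-01,  2.68423359e-04],
       [ 8.52985874e-01, -4.04946026e-01,  3.29292903e-01],
       [ 2.97594811e-01, -1.40965303e-01, -9.44227786e-01]]), 't': array([-0.67536512, -0.04253085,  0.3805833 ])}
```

View pics/w0.png

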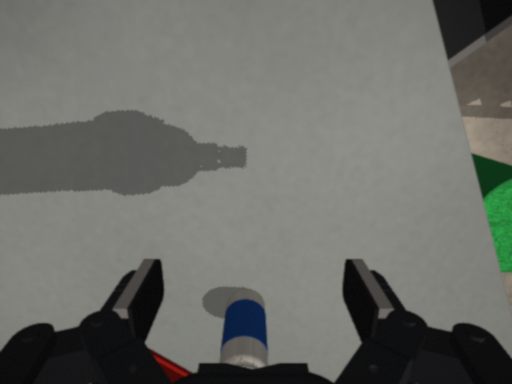

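```bash
cat > go.py <<'E'
from H import *; from workcell import arm
# delta to a target tool pose
def delta(p,R,n=None):
    o=arm.get_obs(); R0=Ro.from_rotvec(o["eef_rot"]); dp=(np.asarray(p)-o["position"])*1e3
    rv=np.degrees((Ro.from_matrix(R)*R0.inv()).as_rotvec()); 
    k=max(np.linalg.norm(dp)/60,np.linalg.norm(rv)/10.5); print("now",o["position"].round(4),"dp",dp.round(1),"rv",rv.round(2),"rows>=",round(k,2))
    if n: print("per row",(dp/n).round(2),(rv/n).round(2))
def traytool(yaw): # tool rotation at tray
    R=Ro.from_euler('ZY',[yaw,-30],degrees=True).as_matrix(); return np.c_[R[:,0],-R[:,1],-R[:,2]]
def downtool(h): # tool x heading h
    a=np.radians(h);x=np.array([np.cos(a),np.sin(a),0]);z=np.array([0,0,-1.]);return np.c_[x,np.cross(z,x),z]
E
python3 - <<'E'
from go import *
R,t=trayT(.515,.2985,27.2); c=t-R[:,1]*.055+R[:,2]*.17
print(c); delta(c,traytool(27.2),14)
E
```

```text
[0.46453999 0.21072878 0.21922432]
now [0.2898 0.6097 0.2534] dp [ 174.8 -398.9  -34.1] rv [  37.02    0.58 -123.88] rows>= 12.31
per row [ 12.48 -28.5   -2.44] [ 2.64  0.04 -8.85]
```

```bash
python3 -m handwheel '[12,-28,0,2.6,0,-8.9, 12,-28,0,2.6,0,-8.9, 12,-28,0,2.6,0,-8.9, 12,-28,0,2.6,0,-8.9, 12,-28,0,2.6,0,-8.9, 12,-28,0,2.6,0,-8.9, 12,-28,0,2.6,0,-8.9, 12,-28,0,2.6,0,-8.9, 12,-28,0,2.6,0,-8.9, 12,-28,0,2.6,0,-8.9, 12,-28,0,2.6,0,-8.9, 12,-28,0,2.6,0,-8.9]'
python3 - <<'E'
from go import *
R,t=trayT(.515,.2985,27.2); c=t-R[:,1]*.055+R[:,2]*.17
delta(c,traytool(27.2),3); print(np.round(arm.get_obs()["joints"],2))
E
```

```text
time_s: 2.45
position: [0.4366, 0.2647, 0.2554]
eef_rot: [-2.758, -1.054, -0.712]
wrist_force: [0.2, -1.0, 0.1]
finger_gap: 1.0
now [0.4366 0.2647 0.2554] dp [ 27.9 -53.9 -36.1] rv [  4.63   0.11 -13.6 ] rows>= 1.37
per row [  9.31 -17.98 -12.05] [ 1.54  0.04 -4.53]
[-1.   -0.01  0.36  2.23  0.07  0.43 -1.53]
```

```bash
python3 -m handwheel '[14,-27,-18,2.3,0,-6.8, 14,-27,-18,2.3,0,-6.8, 0,0,0,0,0,0]'
python3 - <<'E'
from go import *
R,t=trayT(.515,.2985,27.2); c=t-R[:,1]*.055+R[:,2]*.17
delta(c,traytool(27.2),3); print(np.round(arm.get_obs()["joints"],2))
import pickle
i=arm.camera_info("wrist");p,d=arm.capture("wrist"); cv2.imwrite("pics/w1.png",cv2.cvtColor(p,cv2.COLOR_RGB2BGR)); pickle.dump((i,p,d),open("pics/w1.pkl","wb"))
E
```

```text
time_s: 2.82
position: [0.4656, 0.2075, 0.2199]
eef_rot: [-2.842, -0.671, -0.769]
wrist_force: [-0.0, 1.5, -0.3]
finger_gap: 1.001
now [0.4656 0.2075 0.2199] dp [-1.   3.3 -0.7] rv [-0.25  0.22  0.61] rows>= 0.07
per row [-0.35  1.08 -0.24] [-0.08  0.07  0.2 ]
[-0.92  0.04  0.43  2.31  0.    0.27 -1.61]
```

View pics/w1.png

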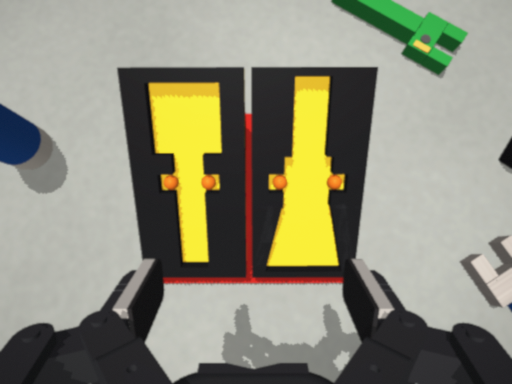

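```bash
cat > fit2.py <<'E'
from H import *; from workcell import arm
import pickle
i,p,d=pickle.load(open("pics/w1.pkl","rb"))
m=yellow(p).astype(np.float32); roi=(110,60,270,230); x0,y0,w,h=roi
print(d[70:270:12,197].round(3), d[70:270:12,312].round(3))
def cost(v,ret=False):
    R,t=trayT(v[0]/1e3,v[1]/1e3,v[2]); t[2]+=v[3]/1e3 if len(v)>3 else 0
    q=down(traymask(i,W,R,t,roi)|traymask(i,P,R,t-R[:,1]*.110,roi)); e=q-m[y0:y0+h,x0:x0+w]; 
    e[170-y0:195-y0]=0
    if ret:return q,e
    return (e**2).sum()/m.sum()
for x in([514,298,27.2],[514,298,27.2,0]):
    n=len(x);r=minimize(cost,x,method='Nelder-Mead',options=dict(initial_simplex=np.array(x)+np.vstack([np.zeros(n),np.diag([5,5,2,4][:n])]),xatol=.03,fatol=1e-6,maxiter=400)); print(r.x.round(2),r.fun)
    q,e=cost(r.x,True); o=np.uint8(np.clip(128+127*e,0,255)); cv2.imwrite(f"pics/e{n}.png",cv2.resize(o,None,fx=2.5,fy=2.5))
E
python3 fit2.py
```

```text
[0.261 0.263 0.277 0.281 0.285 0.289 0.291 0.294 0.298 0.304 0.308 0.31
 0.315 0.318 0.325 0.328 0.33 ] [0.261 0.276 0.279 0.282 0.285 0.287 0.291 0.295 0.299 0.304 0.307 0.311
 0.314 0.319 0.324 0.327 0.331]
[514.81 299.65  26.74] 0.0593450665473938
[513.81 298.4   26.86   3.12] 0.04734829068183899
```

View pics/e3.png

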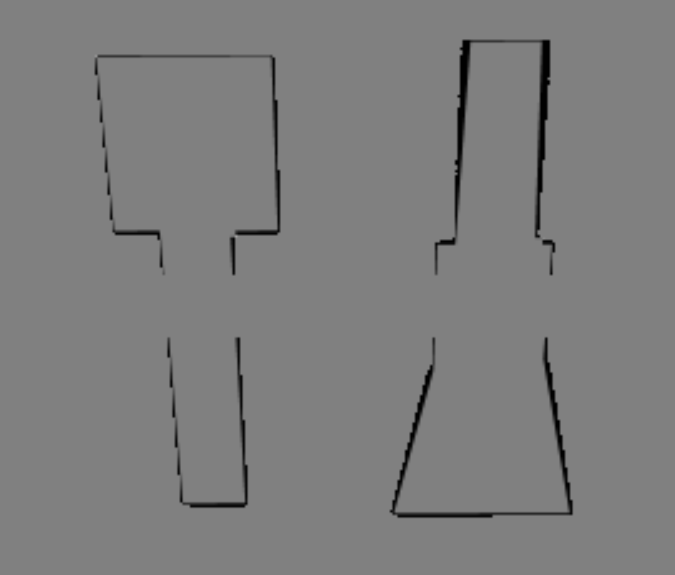

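The wrist view shows the wrench recess at (190,170) and the pliers recess at (308,175). The fit residuals are one pixel wide. Wrench tray is about (514.5, 299) mm, yaw 26.8°, and agrees with the top camera and the networks. Next I locate the tools.

```bash
cat > fit3.py <<'E'
from H import *; from workcell import arm
def box(x0,x1,w0,w1,z):
    return np.array([[x,s*w/2,zz] for x,w in((x0,w0),(x1,w1)) for s in(-1,1) for zz in(0,z)])/1e3
WR=[box(-85,30,24,24,24)]
PJ=[box(-22,22,40,40,24),box(22,90,26,20,20)]
def hand(s): # splayed handle -> outer edge 20->35
    return np.array([[x,s*y,z] for x,y in((-22,20),(-22,2),(-90,35),(-90,19)) for z in(0,24)])/1e3
PR=[hand(1),hand(-1)]
def place(B,v):
    R=Ro.from_euler('z',v[2],degrees=True).as_matrix(); return [b@R.T+[v[0]/1e3,v[1]/1e3,0] for b in B]
def fit(views,B,x):
    def cost(v):
        c=0
        for i,m,roi in views:
            a,b,w,h=roi; c+=((down(soft(i,place(B,v),roi))-m[b:b+h,a:a+w])**2).sum()/m[b:b+h,a:a+w].sum()
        return c
    r=minimize(cost,x,method='Nelder-Mead',options=dict(initial_simplex=np.array(x)+np.array([[0,0,0],[6,0,0],[0,6,0],[0,0,6.]]),xatol=.05,fatol=1e-5)); return r.x.round(2),round(r.fun,4)
def hsv(im): return cv2.cvtColor(im,cv2.COLOR_RGB2HSV)
def blue(im): h=hsv(im); return ((abs(h[...,0].astype(int)-112)<14)&(h[...,1]>130)&(h[...,2]>60)).astype(np.float32)
def red(im): h=hsv(im); return (((h[...,0]<8)|(h[...,0]>170))&(h[...,1]>130)&(h[...,2]>60)).astype(np.float32)
E
python3 - <<'E'
from fit3 import *
im={c:cv2.cvtColor(cv2.imread(f"pics/{c}0.png"),cv2.COLOR_BGR2RGB) for c in("top","side")}
rw={"top":(260,185,60,60),"side":(260,195,45,55)}; rp={"top":(335,220,70,60),"side":(300,245,50,60)}
for nm,f,B,r,x in(("wrench",blue,WR,rw,[555,-83,55]),("pliers",red,PR,rp,[473,-329,54])):
    vs=[(arm.camera_info(c),f(im[c]),r[c]) for c in("top","side")]
    for s in(vs[:1],vs[1:],vs):print(nm,fit(s,B,x),[int(v[1][v[2][1]:v[2][1]+v[2][3],v[2][0]:v[2][0]+v[2][2]].sum()) for v in s])
E
```

```text
wrench (array([553.49, -81.35,  56.95]), np.float64(0.2316)) [243]
wrench (array([552.17, -84.97,  56.3 ]), np.float64(0.1269)) [203]
wrench (array([553.35, -84.41,  55.53]), np.float64(0.3749)) [243, 203]
pliers (array([ 474.01, -328.58,   57.22]), np.float64(0.1999)) [257]
pliers (array([ 471.94, -331.64,   56.39]), np.float64(0.088)) [343]
pliers (array([ 472.67, -330.27,   56.89]), np.float64(0.3226)) [257, 343]
```

Run:
```python
from H import *; import pickle
i,p,d=pickle.load(open("pics/w1.pkl","rb"))
R,t=trayT(.5143,.299,26.8)
v,u=np.mgrid[0:384,0:512]; X=np.stack([(u-i["cx"])*d/i["fx"],(v-i["cy"])*d/i["fy"],d],-1)
X=(X-i["t"])@i["R"]; L=(X-t)@R*1e3
def st(mask,n): 
    q=L[mask]; print(n,mask.sum(),np.median(q,0).round(1),np.percentile(q[:,2],[2,50,98]).round(1))
h=cv2.cvtColor(p,cv2.COLOR_RGB2HSV); org=(h[...,0]>5)&(h[...,0]<17)&(h[...,1]>120)&(v>165)&(v<200)
for a in((160,182),(200,220),(270,292),(325,347)): st(org&(u>a[0])&(u<a[1]),"bump")
for n,(a,b,c,e) in dict(wfloor=(160,95,210,145),wh=(188,215,198,250),pf=(285,230,325,260),face=(130,80,140,130),face2=(220,220,235,260),face3=(345,100,360,200)).items():
    st((u>a)&(u<c)&(v>b)&(v<e),n)
```

```text
bump 169 [ 1.9 16.5 10.4] [ 1.2 10.4 13.1]
bump 156 [  1.7 -18.1  10.5] [ 2.4 10.5 13.1]
bump 161 [  1.4 -83.5  10.5] [ 2.5 10.5 13. ]
bump 164 [   1.5 -134.2   10.5] [ 3.2 10.5 13.1]
wfloor 2401 [56.5  1.5 -0.5] [-2.  -0.5  0.9]
wh 306 [-55.    1.5  -0.6] [-1.8 -0.6  0.7]
pf 1131 [ -69.3 -112.5   -0.5] [-1.9 -0.5  0.8]
face 441 [70.3 40.5 11.4] [ 9.9 11.4 13. ]
face2 546 [-57.3 -34.2  11.5] [10.2 11.5 12.7]
face3 1386 [  31.1 -147.9   11.6] [10.  11.6 13. ]
```

Run:
```python
from go import *
delta([.5535,-.083,.20],downtool(56.5),6)
```

```text
now [0.4659 0.209  0.221 ] dp [  87.6 -292.   -21. ] rv [-20.53  22.92  29.08] rows>= 5.09
per row [ 14.6  -48.66  -3.49] [-3.42  3.82  4.85]
```

```bash
python3 -m handwheel '[10,-48,8,-3.4,3.8,4.8, 14,-48,0,-3.4,3.8,4.8, 14,-48,0,-3.4,3.8,4.8, 15,-48,-5,-3.4,3.8,4.8, 16,-48,-10,-3.4,3.8,4.8, 16,-48,-14,-3.4,3.8,4.8]'
cat > look.py <<'E'
from fit3 import *; from go import delta,downtool,traytool; import pickle
def look(n):
    i=arm.camera_info("wrist");p,d=arm.capture("wrist"); cv2.imwrite(f"pics/{n}.png",cv2.cvtColor(p,cv2.COLOR_RGB2BGR)); pickle.dump((i,p,d),open(f"pics/{n}.pkl","wb")); return i,p,d
E
python3 - <<'E'
from look import *
delta([.5535,-.083,.20],downtool(56.5),1)
E
python3 -m handwheel '[0,0,0,0,0,0]'
python3 - <<'E'
from look import *
delta([.5535,-.083,.20],downtool(56.5),1)
i,p,d=look("w2"); print(fit([(i,blue(p),(150,80,250,200))],WR,[553.5,-83,56.5]))
E
```

```text
time_s: 3.62
position: [0.5515, -0.0541, 0.2041]
eef_rot: [-2.761, -1.487, -0.061]
wrist_force: [0.3, 0.5, 0.4]
finger_gap: 0.996
now [ 0.5515 -0.0541  0.2041] dp [  2.  -28.9  -4.1] rv [-1.31  1.82 -0.11] rows>= 0.49
per row [  2.04 -28.93  -4.1 ] [-1.31  1.82 -0.11]
time_s: 3.75
position: [0.5534, -0.0561, 0.2039]
eef_rot: [-2.764, -1.486, -0.059]
wrist_force: [0.0, -0.1, -0.4]
finger_gap: 1.0
now [ 0.5534 -0.0561  0.2039] dp [  0.1 -26.9  -3.9] rv [-1.14  1.83 -0.03] rows>= 0.45
per row [  0.05 -26.9   -3.92] [-1.14  1.83 -0.03]
(array([553.76, -82.34,  57.74]), np.float64(0.1287))
```

View pics/w2.png

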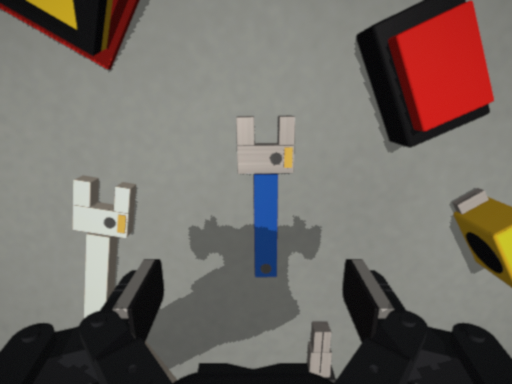

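Wrist view: blue wrench upright at (265,200), jaws up, and the white one off at (100,240). The fit agrees with the other cameras. I descend.

```bash
python3 -m handwheel '[0,-27,-20,-1.1,1.8,0.5, 0,0,-50,0,0,0, 0,0,-40,0,0,0, 0,0,-25,0,0,0, 0,0,-15,0,0,0, 0,0,0,0,0,0]'
python3 - <<'E'
from look import *
delta([.5537,-.0825,.034],downtool(57),1)
E
```

```text
time_s: 4.55
position: [0.5563, -0.0673, 0.0557]
eef_rot: [-2.739, -1.527, -0.027]
wrist_force: [0.7, 0.4, 0.7]
finger_gap: 0.997
now [ 0.5563 -0.0673  0.0557] dp [ -2.6 -15.2 -21.7] rv [-0.76  0.71 -1.28] rows>= 0.44
per row [ -2.63 -15.24 -21.7 ] [-0.76  0.71 -1.28]
```

```bash
python3 -m handwheel '[-3,-15,-3,-0.8,0.7,-1.3, 0,-5,-5,0,0,0, 0,0,0,0,0,0]'
python3 - <<'E'
from look import *
delta([.5537,-.0825,.034],downtool(57),1)
E
```

```text
time_s: 4.92
position: [0.5551, -0.0886, 0.0501]
eef_rot: [2.759, 1.495, 0.005]
wrist_force: [0.5, 0.2, -0.6]
finger_gap: 0.999
now [ 0.5551 -0.0886  0.0501] dp [ -1.4   6.1 -16.1] rv [0.1  0.28 0.08] rows>= 0.29
per row [ -1.37   6.09 -16.09] [0.1  0.28 0.08]
```

```bash
python3 -m handwheel '[-1,6,-10,0,0,0, 0,0,-7,0,0,0, 0,0,0,0,0,0]'
python3 - <<'E'
from look import *
delta([.5537,-.0825,.034],downtool(57),1)
E
```

```text
time_s: 5.3
position: [0.5541, -0.0818, 0.0321]
eef_rot: [2.759, 1.496, 0.006]
wrist_force: [0.4, -0.4, -0.8]
finger_gap: 1.004
now [ 0.5541 -0.0818  0.0321] dp [-0.4 -0.7  1.9] rv [0.07 0.3  0.07] rows>= 0.03
per row [-0.41 -0.71  1.9 ] [0.07 0.3  0.07]
```

```bash
python3 -m handwheel '[0,0,2,0,0,0, 0,0,0,0,0,0]' 1 80;  python3 -m handwheel '[0,0,0,0,0,0, 0,0,0,0,0,0, 0,0,0,0,0,0]'
```

```text
time_s: 5.55
position: [0.5542, -0.0818, 0.0342]
eef_rot: [2.758, 1.496, 0.006]
wrist_force: [-0.0, -0.4, -0.0]
finger_gap: 0.606
time_s: 5.92
position: [0.5546, -0.082, 0.0349]
eef_rot: [2.758, 1.495, 0.008]
wrist_force: [-0.2, 0.4, -2.8]
finger_gap: 0.253
```

```bash
python3 -m handwheel '[0,0,0,0,0,0, 0,0,10,0,0,0, 0,0,30,0,0,0, 0,0,45,0,0,0, 0,0,45,0,0,0, 0,0,30,0,0,0, 0,0,0,0,0,0]'
python3 - <<'E'
from look import *
look("w3")
E
```

```text
time_s: 6.8
position: [0.5511, -0.0816, 0.1993]
eef_rot: [2.762, 1.496, 0.001]
wrist_force: [0.0, -1.2, -3.6]
finger_gap: 0.252
```

View pics/w3.png

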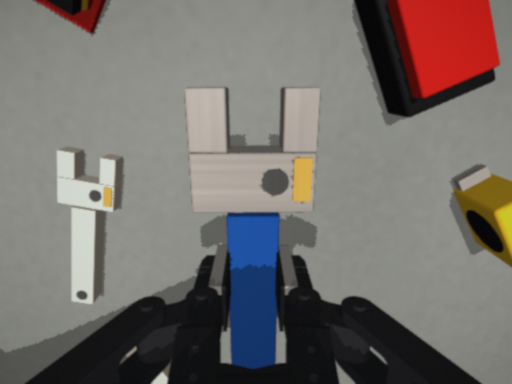

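```bash
cat > held.py <<'E'
from look import *
def toolpts(n):
    i,p,d=pickle.load(open(f"pics/{n}.pkl","rb")); v,u=np.mgrid[0:384,0:512]
    X=np.stack([(u-i["cx"])*d/i["fx"],(v-i["cy"])*d/i["fy"],d],-1); return (X-i["t"])@i["R"],p,d,i
def heldw(n):
    X,p,d,i=toolpts(n); o=arm.get_obs(); T=Ro.from_rotvec(o["eef_rot"]).as_matrix(); L=(X-o["position"])@T*1e3
    v,u=np.mgrid[0:384,0:512]
    b=(blue(p)>0)&(d>0)&(v>216)&(v<262)&(u>232)&(u<278); A=L[b]
    print("handle zmed",np.median(A[:,2]).round(1),"slope z/x,z/y",np.linalg.lstsq(np.c_[A[:,:2],np.ones(len(A))],A[:,2],rcond=None)[0].round(3))
    cen=[]
    for x in range(10,40,4):
        q=L[(blue(p)>0)&(d>0)&(abs(L[...,0]-x)<1.5)]; 
        if len(q)>5: cen.append((x,(np.percentile(q[:,1],2)+np.percentile(q[:,1],98))/2))
    cen=np.array(cen); print("handle centre y vs x",np.polyfit(cen[:,0],cen[:,1],1).round(3)); 
    s=(~(blue(p)>0))&(d>0)&(d<.24)&(v<215)&(u>180)&(u<325); H=L[s]; print("head x 1/99%",np.percentile(H[:,0],[1,99]).round(1),"y",np.percentile(H[:,1],[1,99]).round(1),"z",np.median(H[:,2]).round(1))
E
python3 -c "
from held import *
heldw('w3')"
```

```text
handle zmed 9.8 slope z/x,z/y [ 5.000e-03 -5.000e-03  9.746e+00]
handle centre y vs x [-0.012  0.736]
head x 1/99% [30.4 84.2] y [-27.1  27.5] z 13.8
```

Held square: the handle runs along the tool's x axis and the head spans 30 to 84 mm, so the grip is at the origin. Now to a hover above the tray.

Run:
```python
from go import *
R,t=trayT(.5148,.29965,26.74); 
for h in(.0338,.10,.15): print(h,(t+R[:,2]*h).round(4))
delta(t+R[:,2]*.12,traytool(26.74),8)
```

```text
0.0338 [0.4997 0.292  0.1013]
0.1 [0.4701 0.2772 0.1586]
0.15 [0.4478 0.2659 0.2019]
now [ 0.5501 -0.0813  0.1978] dp [-88.9 354.  -21.9] rv [ 20.23 -22.75 -29.47] rows>= 6.09
per row [-11.11  44.25  -2.73] [ 2.53 -2.84 -3.68]
```

```bash
python3 -m handwheel '[-12,35,15,2.5,-2.8,-3.7, -12,48,5,2.5,-2.8,-3.7, -12,48,0,2.5,-2.8,-3.7, -12,48,0,2.5,-2.8,-3.7, -12,48,0,2.5,-2.8,-3.7, -12,48,-3,2.5,-2.8,-3.7, -10,48,-8,2.5,-2.8,-3.7, -7,42,-10,2.5,-2.8,-3.7, 0,0,0,0,0,0]';python3 - <<'E'
from go import *
R,t=trayT(.5148,.29965,26.74); 
delta(t+R[:,2]*.12,traytool(26.74),2)
print(arm.get_obs()["joints"].round(2))
E
```

```text
time_s: 7.98
position: [0.4449, 0.2862, 0.1807]
eef_rot: [-2.859, -0.661, -0.715]
wrist_force: [0.3, -1.0, -3.1]
finger_gap: 0.252
now [0.4449 0.2862 0.1807] dp [ 16.3 -13.6  -4.8] rv [ 0.19 -1.87  0.52] rows>= 0.36
per row [ 8.15 -6.78 -2.38] [ 0.09 -0.94  0.26]
[-1.23  0.17  0.58  2.3  -0.    0.22 -1.79]
```

```bash
python3 -m handwheel '[16,-13,-5,0.2,-0.9,0.5, 5,0,0,0,-0.9,0, 0,0,0,0,0,0]';python3 - <<'E'
from look import *
R,t=trayT(.5148,.29965,26.74); 
delta(t+R[:,2]*.10,traytool(26.74),2)
print(arm.get_obs()["joints"].round(2)); look("w4")
E
```

```text
time_s: 8.35
position: [0.4594, 0.2742, 0.175]
eef_rot: [-2.861, -0.684, -0.733]
wrist_force: [-0.1, -0.6, -2.8]
finger_gap: 0.256
now [0.4594 0.2742 0.175 ] dp [ 10.7   3.  -16.4] rv [ 0.87 -1.06 -0.07] rows>= 0.33
per row [ 5.37  1.48 -8.21] [ 0.43 -0.53 -0.04]
[-0.79  0.18  0.13  2.28  0.36  0.21 -2.1 ]
```

View pics/w4.png

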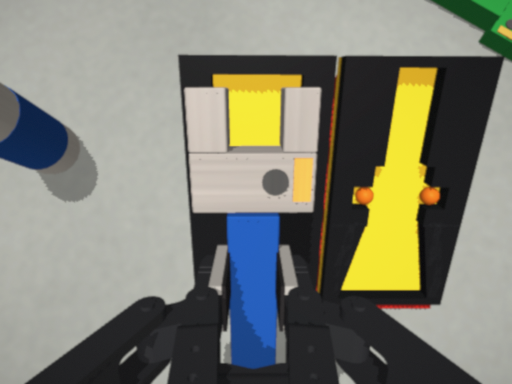

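```bash
cat >> held.py <<'E'
def traypl(n,roi,ex,z=0.):
    i,p,d=pickle.load(open(f"pics/{n}.pkl","rb")); m=yellow(p).astype(np.float32); x0,y0,w,h=roi
    P2=np.array([[-93,38],[-24,22],[24,22],[24,16],[92.5,15],[92.5,-15],[24,-16],[24,-22],[-24,-22],[-93,-38]])/1e3
    def cost(v):
        R,t=trayT(v[0]/1e3,v[1]/1e3,v[2]); t[2]+=z
        q=down(traymask(i,P2,R,t-R[:,1]*.110,roi)); e=q-m[y0:y0+h,x0:x0+w]; e[ex[0]-y0:ex[1]-y0]=0
        return (e**2).sum()/m.sum()
    x=[514.8,299.6,26.7]; r=minimize(cost,x,method='Nelder-Mead',options=dict(initial_simplex=np.array(x)+np.vstack([np.zeros(3),np.diag([5,5,2])]),xatol=.03,fatol=1e-6,maxiter=400)); return r.x.round(2),round(r.fun,4)
E
python3 - <<'E'
from held import *
print(traypl("w4",(335,55,130,245),(180,212)))
E
python3 -m handwheel '[10,3,-16,0.5,-0.6,0, 9,5,-17,0.4,-0.5,0, 0,0,0,0,0,0]';python3 - <<'E'
from look import *
R,t=trayT(.5148,.29965,26.74); 
delta(t+R[:,2]*.08,traytool(26.74),2)
print(arm.get_obs()["joints"].round(3)); look("w5")
E
```

```text
(array([515.32, 300.54,  26.12]), np.float64(0.039))
time_s: 8.78
position: [0.4738, 0.2761, 0.1465]
eef_rot: [-2.869, -0.683, -0.746]
wrist_force: [0.4, -0.1, -3.3]
finger_gap: 0.249
now [0.4738 0.2761 0.1465] dp [ 5.3  5.5 -5.3] rv [ 1.3  -0.55  0.21] rows>= 0.16
per row [ 2.66  2.77 -2.63] [ 0.65 -0.27  0.1 ]
[-0.472  0.261 -0.216  2.259  0.911  0.212 -2.628]
```

```bash
cat > kin.py <<'E'
from H import *; from scipy.optimize import least_squares,lsq_linear
from itertools import product
D=[([-1.156,.469,-.049,1.532,.024,1.141,-.082],[.2896,.6091,.2522],[-0.69135404,-3.06416411,0.00306579]),
([-1.,-.01,.36,2.23,.07,.43,-1.53],[.4366,.2647,.2554],[-2.758,-1.054,-.712]),
([-.92,.04,.43,2.31,0,.27,-1.61],[.4656,.2075,.2199],[-2.842,-.671,-.769]),
([-1.23,.17,.58,2.3,0,.22,-1.79],[.4449,.2862,.1807],[-2.859,-.661,-.715]),
([-.79,.18,.13,2.28,.36,.21,-2.1],[.4594,.2742,.175],[-2.861,-.684,-.733]),
([-.472,.261,-.216,2.259,.911,.212,-2.628],[.4738,.2761,.1465],[-2.869,-.683,-.746])]
def chain(q,s):
    Z=lambda a:Ro.from_euler('z',a).as_matrix();Y=lambda a:Ro.from_euler('y',a).as_matrix()
    R0=Z(s[0]*q[0])@Y(s[1]*q[1]);R1=R0@Z(s[2]*q[2]);R2=R1@Y(s[3]*q[3]);R3=R2@Z(s[4]*q[4]);R4=R3@Y(s[5]*q[5]);R5=R4@Z(s[6]*q[6]);return R0,R1,R2,R3,R4,R5
def roterr(s):
    E=[chain(q,s)[5].T@Ro.from_rotvec(r).as_matrix() for q,p,r in D]
    # constant offset about z
    return E
if __name__=="__main__":
    best=[]
    for s in product([1,-1],repeat=4):
        s=(s[0],1,s[1],1,s[2],1,s[3]); E=roterr(s); m=Ro.from_matrix(E).mean()
        best.append((max((m.inv()*Ro.from_matrix(e)).magnitude() for e in E),s,m.as_rotvec().round(3)))
    best.sort(key=lambda b:b[0]); print(best[:3])
    s=best[0][1]; A=[];b=[]
    for q,p,r in D:
        R0,R1,R2,R3,R4,R5=chain(q,s); e=np.eye(3)
        # base z d1; upper arm z; R1 x offset a1; R2 x a2; forearm z; wrist z ; wrist x ; y offsets
        cols=np.c_[e[2],R0[:,1],R1[:,2],R1[:,0],R2[:,0],R2[:,2],R4[:,2],R4[:,0]]; A.append(cols); b.append(p)
    A=np.vstack(A);b=np.hstack(b)
    for use in([0,2,5,6],[0,1,2,5,6],[0,2,3,4,5,6]):
        x,_,rk,_=np.linalg.lstsq(A[:,use],b,rcond=None); print(use,x.round(4),np.abs(A[:,use]@x-b).max())
E
python3 kin.py
```

```text
[(0.010129446034600446, (-1, 1, -1, 1, -1, 1, -1), array([-0.000e+00,  1.000e-03,  1.572e+00])), (0.6606017979269168, (1, 1, -1, 1, 1, 1, -1), array([ 0.428,  0.325, -0.61 ])), (0.8482323518165207, (-1, 1, 1, 1, -1, 1, -1), array([-0.207, -0.158,  1.922]))]
[0, 2, 5, 6] [0.2871 0.5384 0.4561 0.3296] 0.04516332515922061
[0, 1, 2, 5, 6] [ 0.219  -0.0424  0.5698  0.4585  0.2859] 0.006631662562565754
[0, 2, 3, 4, 5, 6] [ 0.5432  0.7158 -0.1484  0.1463  0.5953  0.6145] 0.03971629291312359
```

```bash
cat > kin2.py <<'E'
from kin import *
s=(-1,1,-1,1,-1,1,-1)
C=lambda q:(lambda R:np.c_[np.eye(3)[2],R[1][:,2],R[3][:,2],R[5][:,2],R[0][:,1],R[2][:,1],R[4][:,1],R[1][:,0],R[2][:,0],R[4][:,0]])(chain(q,s))
A=np.vstack([C(q) for q,p,r in D]);b=np.hstack([p for q,p,r in D])
lam=.02;prior=np.array([.3,.45,.4,.3,0,0,0,0,0,0])
x=np.linalg.solve(A.T@A+lam**2*np.eye(10)*.05,A.T@b+lam**2*.05*prior)
if __name__=="__main__":
    print(x.round(4),np.abs(A@x-b).reshape(-1,3).max(1).round(4))
    for use in([0,1,2,3,4,5],[0,1,2,3,4,5,6],[0,1,2,3,4,5,6,8]):
        y=np.linalg.lstsq(A[:,use],b,rcond=None)[0]; print(use,y.round(4),np.abs(A[:,use]@y-b).max().round(4))
E
python3 kin2.py
```

```text
[ 0.2612  0.6047  0.4798  0.3585 -0.0257 -0.0226  0.0076 -0.0505  0.0136
 -0.0152] [0.0009 0.0006 0.0026 0.0008 0.0017 0.001 ]
[0, 1, 2, 3, 4, 5] [ 0.2345  0.5598  0.4626  0.2894 -0.0291 -0.0129] 0.004
[0, 1, 2, 3, 4, 5, 6] [ 2.347e-01  5.599e-01  4.626e-01  2.897e-01 -2.880e-02 -1.350e-02
  4.000e-04] 0.004
[0, 1, 2, 3, 4, 5, 6, 8] [ 2.386e-01  5.604e-01  4.637e-01  2.917e-01 -2.880e-02 -1.330e-02
  2.000e-04  2.500e-03] 0.0039
```

```bash
cat > ik.py <<'E'
from kin2 import *; from go import traytool
use=[0,1,2,3,4,5]; y=np.linalg.lstsq(A[:,use],b,rcond=None)[0]
lo=np.array([-2.59,-.33,-1.39,.1,-1.04,.21,-2.66]);hi=np.array([2.59,1.99,1.29,2.45,4.18,1.99,2.66])
O=Ro.from_rotvec([0,0,1.5708]).as_matrix()
def fk(q): return C(q)[:,use]@y, chain(q,s)[5]@O
def ik(p,R,j3,q0):
    def f(q):
        P,T=fk(q); return np.r_[(P-p)*5,Ro.from_matrix(T.T@R).as_rotvec(),(q[2]-j3)]
    r=least_squares(f,np.clip(q0,lo+.001,hi-.001),bounds=(lo-.6,hi+.6)); return r.x,np.abs(r.fun).max()
if __name__=="__main__":
    for yaw,(x0,y0),nm in((26.74,(.5148,.29965),"w"),):
        R,t=trayT(x0,y0,yaw)
        for h in(.034,.08,.12):
          for flip in(0,1):
            T=traytool(yaw)@(np.diag([-1,-1,1]) if flip else np.eye(3))
            print(h,flip)
            for j3 in(-1.2,-.8,-.4,-.2,0,.2,.4,.6,.9,1.2):
                res=[ik(t+R[:,2]*h,T,j3,np.array([-.6-j3,.2,j3,2.2,j5,.3,j7])) for j5 in(0,.8,1.5,2.5,3.5,-.8) for j7 in(-2,2)]
                res=[q for q,e in res if e<1e-3]
                seen=[]
                for q in res:
                    if not any(np.abs(q-z).max()<.05 for z in seen):
                        seen.append(q); v=np.maximum(lo-q,q-hi).max()
                        if v<.1: print("  ",q.round(2),"viol",v.round(3))
E
python3 ik.py
```

```text
0.034 0
0.034 1
   [ 0.26  0.72 -1.2   2.2   1.63  0.74  0.  ] viol -0.19
   [ 0.    0.51 -0.8   2.21  1.58  0.44 -0.05] viol -0.228
   [-0.31  0.41 -0.4   2.23  1.56  0.24 -0.1 ] viol -0.033
   [-0.48  0.39 -0.2   2.24  1.57  0.16 -0.13] viol 0.046
0.08 0
   [-0.66  0.27  0.    2.27  0.86  0.13 -2.59] viol 0.085
   [-1.16  0.3   0.6   2.3  -0.94  0.11 -0.82] viol 0.099
0.08 1
   [ 0.29  0.57 -1.2   2.22  1.47  0.64  0.09] viol -0.19
   [ 0.02  0.38 -0.8   2.24  1.34  0.38  0.15] viol -0.172
   [-0.31  0.3  -0.4   2.25  1.18  0.23  0.26] viol -0.022
   [-0.48  0.28 -0.2   2.26  1.06  0.17  0.37] viol 0.035
   [-0.66  0.27  0.    2.27  0.86  0.13  0.55] viol 0.085
   [-1.16  0.3   0.6   2.3  -0.94  0.11  2.32] viol 0.099
0.12 0
   [ 0.04  0.27 -0.8   2.25  1.05  0.35 -2.74] viol 0.078
   [-0.31  0.2  -0.4   2.26  0.82  0.25 -2.54] viol -0.042
   [-0.49  0.19 -0.2   2.27  0.69  0.22 -2.42] viol -0.01
   [-0.67  0.18  0.    2.28  0.54  0.19 -2.28] viol 0.016
   [-0.85  0.17  0.2   2.29  0.36  0.17 -2.1 ] viol 0.036
   [-1.02  0.18  0.4   2.3   0.13  0.16 -1.87] viol 0.049
   [-1.19  0.19  0.6   2.31 -0.15  0.16 -1.59] viol 0.053
   [-1.44  0.23  0.9   2.32 -0.65  0.19 -1.09] viol 0.023
   [-1.64  0.33  1.2   2.33 -1.1   0.3  -0.65] viol 0.06
0.12 1
   [ 0.34  0.42 -1.2   2.23  1.27  0.54  0.24] viol -0.19
   [ 0.04  0.27 -0.8   2.25  1.05  0.35  0.4 ] viol -0.139
   [-0.31  0.2  -0.4   2.26  0.82  0.25  0.6 ] viol -0.042
   [-0.49  0.19 -0.2   2.27  0.69  0.22  0.72] viol -0.01
   [-0.67  0.18  0.    2.28  0.54  0.19  0.87] viol 0.016
   [-0.85  0.17  0.2   2.29  0.36  0.17  1.04] viol 0.036
   [-1.02  0.18  0.4   2.3   0.13  0.16  1.27] viol 0.049
   [-1.19  0.19  0.6   2.31 -0.15  0.16  1.55] viol 0.053
   [-1.44  0.23  0.9   2.32 -0.65  0.19  2.05] viol 0.023
   [-1.64  0.33  1.2   2.33 -1.1   0.3   2.49] viol 0.06
```

My fitted kinematics shows that with the camera side up the slope, the arm cannot reach the tray home (j6 and j7 are at their limits). The half-turned grasp is comfortable there. So I set the wrench down on the free bench and regrip it half-turned.

```bash
python3 -m handwheel '[-13,-10,28,0,0,0, -15,-10,35,0,0,0, 0,-15,15,0,0,0]';python3 - <<'E'
from look import *
delta([.54,-.11,.15],downtool(12),8)
print(arm.get_obs()["joints"].round(3))
print(arm.spot_point("top","battery"))
E
```

```text
time_s: 9.2
position: [0.4425, 0.2407, 0.2254]
eef_rot: [-2.871, -0.687, -0.736]
wrist_force: [1.2, -0.4, -3.4]
finger_gap: 0.253
now [0.4425 0.2407 0.2254] dp [  97.5 -350.7  -75.4] rv [ -8.66  27.29 -14.6 ] rows>= 6.2
per row [ 12.19 -43.83  -9.43] [-1.08  3.41 -1.82]
[-0.139  0.07  -0.511  2.251  0.377  0.362 -2.063]
[{'centre': [0.7399, -0.0579, 0.0012], 'score': 0.83}]
```

```bash
python3 -m handwheel '[8,-46,5,-1.1,3.4,-1.8, 12,-46,0,-1.1,3.4,-1.8, 12,-46,0,-1.1,3.4,-1.8, 12,-46,-5,-1.1,3.4,-1.8, 12,-46,-15,-1.1,3.4,-1.8, 12,-46,-20,-1.1,3.4,-1.8, 12,-46,-20,-1.1,3.4,-1.8, 12,-40,-15,-1.1,3.4,-1.8, 0,0,0,0,0,0]';python3 - <<'E'
from look import *
delta([.54,-.11,.0345],downtool(12),4)
print(arm.get_obs()["joints"].round(3))
E
```

```text
time_s: 10.38
position: [0.5368, -0.1287, 0.1556]
eef_rot: [-3.123, -0.327, 0.004]
wrist_force: [-1.4, 0.4, -2.9]
finger_gap: 0.254
now [ 0.5368 -0.1287  0.1556] dp [   3.2   18.7 -121.1] rv [-0.09 -0.16  0.03] rows>= 2.04
per row [  0.81   4.68 -30.27] [-0.02 -0.04  0.01]
[ 0.333  0.39  -0.219  1.917  0.109  0.849 -1.304]
```

```bash
python3 -m handwheel '[0,5,-40,0,0,0, 0,5,-40,0,0,0, 0,0,-22,0,0,0, 0,0,-8,0,0,0, 0,0,0,0,0,0]'
```

```text
time_s: 11.0
position: [0.5388, -0.1133, 0.0441]
eef_rot: [3.123, 0.337, 0.004]
wrist_force: [0.9, 0.1, -2.0]
finger_gap: 0.253
```

```bash
python3 -m handwheel '[0,0,-7,0,0,0, 0,0,-2.5,0,0,0, 0,0,0,0,0,0]'
```

```text
time_s: 11.38
position: [0.5405, -0.1133, 0.0364]
eef_rot: [3.122, 0.337, 0.011]
wrist_force: [-0.5, -0.8, -3.0]
finger_gap: 0.25
```

```bash
python3 -m handwheel '[0,0,-2.5,0,0,0, 0,0,0,0,0,0]'; python3 -m handwheel '[0,0,0,0,0,0, 0,0,0,0,0,0, 0,0,0,0,0,0]' 0
```

```text
time_s: 11.62
position: [0.5411, -0.1135, 0.0352]
eef_rot: [3.122, 0.336, 0.013]
wrist_force: [0.2, 0.6, -1.5]
finger_gap: 0.254
time_s: 12.0
position: [0.5423, -0.1139, 0.0359]
eef_rot: [3.121, 0.335, 0.018]
wrist_force: [-0.1, 0.9, -0.6]
finger_gap: 0.88
```

```bash
python3 -m handwheel '[0,0,45,0,0,0, 0,0,50,0,0,5, 0,0,30,0,0,10.5, 0,0,10,0,0,10.5, 0,0,0,0,0,10.5, 0,0,0,0,0,10.5, 0,0,0,0,0,10.5, 0,0,0,0,0,10.5, 0,0,0,0,0,10.5, 0,0,0,0,0,10.5, 0,0,0,0,0,10.5, 0,0,0,0,0,10.5]'
python3 - <<'E'
from look import *
delta([.54,-.113,.16],downtool(192.5),4)
print(arm.get_obs()["joints"].round(3))
E
```

```text
time_s: 13.5
position: [0.5419, -0.1143, 0.1763]
eef_rot: [-1.451, -2.784, -0.019]
wrist_force: [0.5, -0.1, -0.3]
finger_gap: 1.002
now [ 0.5419 -0.1143  0.1763] dp [ -1.9   1.3 -16.3] rv [-0.72 -0.19 67.55] rows>= 6.43
per row [-0.47  0.33 -4.07] [-0.18 -0.05 16.89]
[ 0.674  0.443 -0.693  1.877  0.331  0.938  0.441]
```

```bash
python3 -m handwheel '[0,0,0,0,0,10.5, 0,0,0,0,0,10.5, 0,0,0,0,0,10.5, 0,0,0,0,0,10.5, 0,0,0,0,0,10.5, 0,0,0,0,0,10.5, 0,0,0,0,0,4.5, 0,0,0,0,0,0]'
python3 - <<'E'
from held import *
delta([.54,-.113,.16],downtool(192.5),4)
print(arm.get_obs()["joints"].round(3))
i,p,d=look("w6"); print(fit([(i,blue(p),(120,60,280,220))],WR,[540,-113,12]))
E
```

```text
time_s: 14.5
position: [0.5414, -0.1159, 0.1759]
eef_rot: [0.382, -3.11, -0.014]
wrist_force: [-0.4, -0.8, -0.1]
finger_gap: 0.999
now [ 0.5414 -0.1159  0.1759] dp [ -1.4   2.9 -15.9] rv [-0.45 -0.5  -1.5 ] rows>= 0.27
per row [-0.34  0.72 -3.99] [-0.11 -0.13 -0.37]
[ 0.86   0.547 -0.975  1.861  0.518  1.025  1.484]
(array([ 540.45, -113.21,   12.63]), np.float64(0.0892))
```

View pics/w6.png

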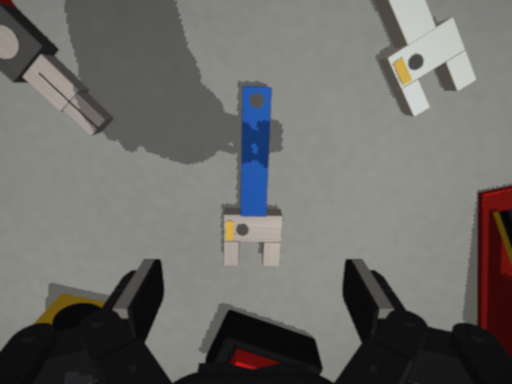

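The wrench lies at (540.4, -113.2), heading 12.6°, jaws toward the tool. I regrip it.

```bash
python3 -m handwheel '[-1,3,-40,-0.4,-0.5,-1.4, 0,0,-45,0,0,0, 0,0,-30,0,0,0, 0,0,-12,0,0,0, 0,0,0,0,0,0]'
python3 - <<'E'
from look import *
delta([.5404,-.1132,.035],downtool(192.6),1)
E
```

```text
time_s: 15.18
position: [0.5419, -0.1138, 0.0473]
eef_rot: [-0.331, 3.12, -0.004]
wrist_force: [1.3, -0.3, 0.7]
finger_gap: 1.001
now [ 0.5419 -0.1138  0.0473] dp [ -1.5   0.6 -12.3] rv [0.13 0.27 0.49] rows>= 0.21
per row [ -1.53   0.59 -12.34] [0.13 0.27 0.49]
```

```bash
python3 -m handwheel '[-1.5,0.6,-11,0,0,0.5, 0,0,-2,0,0,0, 0,0,0,0,0,0]'; python3 -m handwheel '[0,0,0,0,0,0, 0,0,0,0,0,0, 0,0,0,0,0,0, 0,0,0,0,0,0, 0,0,0,0,0,0]' 1 100
```

```text
time_s: 15.55
position: [0.5422, -0.1134, 0.0361]
eef_rot: [-0.344, 3.114, -0.007]
wrist_force: [-0.9, -0.4, 0.2]
finger_gap: 0.995
time_s: 16.18
position: [0.5429, -0.1134, 0.0376]
eef_rot: [-0.343, 3.112, -0.008]
wrist_force: [1.2, -0.7, -1.8]
finger_gap: 0.245
```

```bash
python3 -m handwheel '[0,0,10,0,0,0, 0,0,40,0,0,0, 0,0,50,0,0,0, 0,0,50,0,0,0, 0,0,20,0,0,0, 0,0,0,0,0,0]'
python3 - <<'E'
from held import *
R,t=trayT(.5148,.29965,26.74); T=traytool(26.74)@np.diag([-1,-1,1])
delta(t+R[:,2]*.13,T,9); print(arm.get_obs()["joints"].round(3)); look("w7")
X,p,d,i=toolpts("w7"); o=arm.get_obs(); L=(X-o["position"])@Ro.from_rotvec(o["eef_rot"]).as_matrix()*1e3
m=(blue(p)>0)&(d>0)&(d<.25); q=L[m]; print("x",np.percentile(q[:,0],[1,99]).round(1),"z",np.median(q[:,2]).round(1))
c=np.array([(x,np.mean(np.percentile(q[abs(q[:,0]-x)<1.5,1],[3,97]))) for x in range(25,80,5)]); print(np.polyfit(c[:,0],c[:,1],1).round(4))
A=np.c_[q[:,:2],np.ones(len(q))]; print(np.linalg.lstsq(A,q[:,2],rcond=None)[0].round(4))
E
```

```text
time_s: 16.92
position: [0.5391, -0.1136, 0.2105]
eef_rot: [-0.345, 3.119, -0.006]
wrist_force: [-0.5, -0.9, -4.8]
finger_gap: 0.243
now [ 0.5391 -0.1136  0.2105] dp [-82.4 384.  -25.9] rv [ 10.28 -28.06  13.87] rows>= 6.56
per row [-9.15 42.67 -2.88] [ 1.14 -3.12  1.54]
[ 0.882  0.493 -1.     1.842  0.477  1.064  1.488]
x [-25.4  86.1] z 12.6
[0.0011 0.4429]
[-4.70000e-03 -8.60000e-03  1.27519e+01]
```

View pics/w7.png

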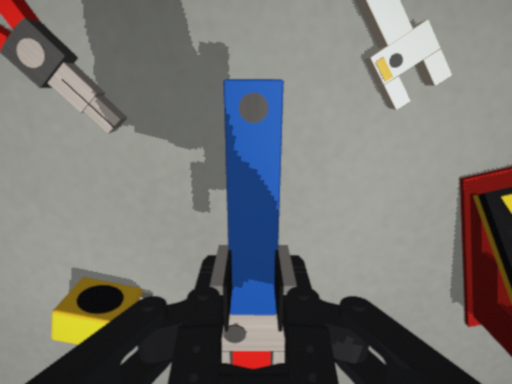

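```bash
python3 -m handwheel '[-10,40,10,1.1,-3.1,1.5, -10,48,0,1.1,-3.1,1.5, -10,48,0,1.1,-3.1,1.5, -10,48,0,1.1,-3.1,1.5, -10,48,0,1.1,-3.1,1.5, -10,48,0,1.1,-3.1,1.5, -9,44,-5,1.1,-3.1,1.5, -9,44,-10,1.1,-3.1,1.5, -8,38,-10,1.1,-3.1,1.5]'
python3 - <<'E'
from held import *
R,t=trayT(.5148,.29965,26.74); T=traytool(26.74)@np.diag([-1,-1,1])
delta(t+R[:,2]*.11+R[:,0]*.001,T,1); print(arm.get_obs()["joints"].round(3))
E
```

```text
time_s: 18.1
position: [0.439, 0.2923, 0.1751]
eef_rot: [-0.6, 2.586, 0.17]
wrist_force: [1.4, 0.0, -3.2]
finger_gap: 0.24
now [0.439  0.2923 0.1751] dp [ 27.5 -17.   -7.3] rv [-0.01 -1.64  0.39] rows>= 0.55
per row [ 27.49 -17.    -7.34] [-0.01 -1.64  0.39]
[-0.004  0.258 -0.814  2.247  0.986  0.381  0.401]
```

```bash
python3 -m handwheel '[24,-17,0,0,-1.6,0.4, 3,0,-4,0,0,0, 0,0,0,0,0,0]'
python3 - <<'E'
from held import *
R,t=trayT(.5148,.29965,26.74); T=traytool(26.74)@np.diag([-1,-1,1])
delta(t+R[:,2]*.09+R[:,0]*.001,T,1); print(arm.get_obs()["joints"].round(3)); look("w8")
E
```

```text
time_s: 18.48
position: [0.4564, 0.2817, 0.1636]
eef_rot: [-0.639, 2.564, 0.17]
wrist_force: [-0.3, -0.5, -2.7]
finger_gap: 0.242
now [0.4564 0.2817 0.1636] dp [ 19.   -1.9 -13.2] rv [ 0.25 -0.77 -1.28] rows>= 0.39
per row [ 19.02  -1.91 -13.19] [ 0.25 -0.77 -1.28]
[-0.003  0.286 -0.769  2.249  1.073  0.34   0.39 ]
```

View pics/w8.png

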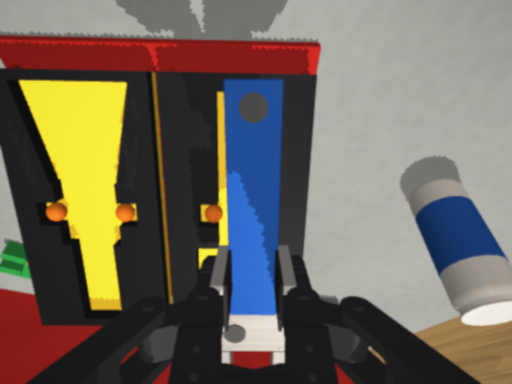

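Run:
```python
from held import *
for z in(0,.002): print(traypl("w8",(5,70,150,215),(198,245),z))
```

```text
(array([515.06, 300.15,  26.07]), np.float64(0.0343))
(array([512.75, 300.31,  26.37]), np.float64(0.0277))
```

```bash
python3 -m handwheel '[19,-2,-13,0.2,-0.8,-1.3, 6,3,-12,0,0,0, 5,2,-10,0,0,0, 0,0,0,0,0,0]'
cat > chk.py <<'E'
from held import *
def chk(n,h,o=(.515,.300,26.5),dx=.001,dy=0.):
    R,t=trayT(*o); T=traytool(o[2])@np.diag([-1,-1,1]); delta(t+R[:,2]*h+R[:,0]*dx+R[:,1]*dy,T,1); ob=arm.get_obs(); print(ob["joints"].round(3),"Ftray",(np.array(ob["wrist_force"])@R).round(1))
    print("tcp in tray mm",((ob["position"]-t)@R*1e3).round(1),"rot err deg",np.degrees(Ro.from_matrix(T.T@Ro.from_rotvec(ob["eef_rot"]).as_matrix()).as_rotvec()).round(2))
    if n: look(n)
E
python3 -c "
from chk import *
chk('w9',.06)"
```

```text
time_s: 19.02
position: [0.4876, 0.2804, 0.1261]
eef_rot: [-0.597, 2.562, 0.159]
wrist_force: [-0.2, -0.8, -3.0]
finger_gap: 0.241
now [0.4876 0.2804 0.1261] dp [ 1.3  6.6 -1.6] rv [ 0.09 -0.18  0.27] rows>= 0.12
per row [ 1.34  6.59 -1.59] [ 0.09 -0.18  0.27]
[-0.117  0.375 -0.62   2.237  1.371  0.314  0.105] Ftray [-2.  -0.7 -2.3]
tcp in tray mm [-1.8 -5.3 63.5] rot err deg [0.14 0.2  0.23]
```

View pics/w9.png

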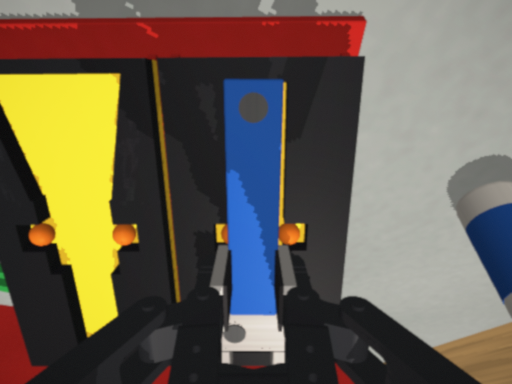

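```bash
python3 -m handwheel '[1.5,6.5,-2,0,-0.2,0.3, 2,1,-4,0,0,0, 0,0,0,0,0,0]'; python3 -c "
from chk import *
chk('w10',.055)
print(traypl('w10',(0,60,150,170),(215,250)))"
```

```text
time_s: 19.45
position: [0.4914, 0.2884, 0.1211]
eef_rot: [-0.602, 2.555, 0.161]
wrist_force: [0.8, -1.4, -2.6]
finger_gap: 0.241
now [0.4914 0.2884 0.1211] dp [-0.2 -0.2 -1. ] rv [ 0.    0.12 -0.02] rows>= 0.02
per row [-0.2  -0.24 -1.01] [ 0.    0.12 -0.02]
[-0.139  0.393 -0.609  2.228  1.423  0.32   0.053] Ftray [-1.3 -1.6 -2.3]
tcp in tray mm [ 1.8  0.1 55.7] rot err deg [ 0.04 -0.11 -0.04]
(array([515.72, 300.22,  25.75]), np.float64(0.0334))
```

View pics/w10.png

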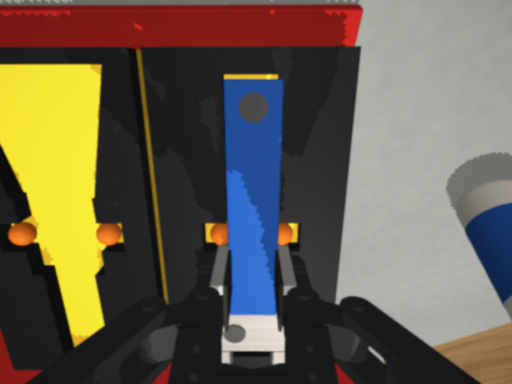

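Centred: bumper edges at 212 and 294 sit symmetric about the handle centre at 253, and the recess tail edge shows at (252,76). Now in along the tray normal.

```bash
python3 -m handwheel '[2.3,1.1,-4.8,0,0,0, 2.3,1.1,-4.6,0,0,0, 0,0,0,0,0,0]'; python3 -c "
from chk import *
chk(None,.045)"
```

```text
time_s: 19.88
position: [0.4968, 0.2902, 0.1117]
eef_rot: [-0.601, 2.554, 0.159]
wrist_force: [1.1, -0.3, -3.6]
finger_gap: 0.245
now [0.4968 0.2902 0.1117] dp [-1.2  0.1 -0.3] rv [0.04 0.22 0.05] rows>= 0.02
per row [-1.16  0.15 -0.27] [0.04 0.22 0.05]
[-0.152  0.418 -0.595  2.223  1.491  0.323 -0.009] Ftray [-1.1 -0.7 -3.6]
tcp in tray mm [ 2.  -0.6 44.7] rot err deg [ 0.14 -0.18 -0.03]
```

```bash
python3 -m handwheel '[0.8,1.3,-3.9,0,0.2,0, 1.3,0.7,-2.6,0,0,0, 0,0,0,0,0,0]'; python3 -c "
from chk import *
chk(None,.038)"
```

```text
time_s: 20.25
position: [0.4992, 0.2922, 0.1054]
eef_rot: [-0.601, 2.557, 0.159]
wrist_force: [-2.5, -1.7, 2.6]
finger_gap: 0.249
now [0.4992 0.2922 0.1054] dp [-0.4 -0.2  0.1] rv [0.06 0.08 0.08] rows>= 0.01
per row [-0.43 -0.25  0.06] [0.06 0.08 0.08]
[-0.157  0.435 -0.591  2.219  1.523  0.327 -0.039] Ftray [-1.3 -0.4  3.8]
tcp in tray mm [ 1.4  0.  37.7] rot err deg [ 0.12 -0.04  0.02]
```

```bash
python3 -m handwheel '[0.5,0.3,-1.8,0,0,0, 0,0,0,0,0,0]'; python3 -c "
from chk import *
chk(None,.036)"
```

```text
time_s: 20.5
position: [0.4991, 0.2921, 0.1055]
eef_rot: [-0.601, 2.553, 0.156]
wrist_force: [1.8, 0.1, -6.6]
finger_gap: 0.24
now [0.4991 0.2921 0.1055] dp [ 0.6  0.3 -1.8] rv [0.13 0.3  0.08] rows>= 0.03
per row [ 0.55  0.27 -1.79] [0.13 0.3  0.08]
[-0.159  0.434 -0.59   2.221  1.536  0.33  -0.052] Ftray [-1.9 -0.8 -6.6]
tcp in tray mm [ 1.4  0.  37.9] rot err deg [ 0.26 -0.21 -0.05]
```

```bash
python3 -m handwheel '[1.2,0.6,-2.6,0,0,0, 1,0.5,-2,0,0,0, 0,0,0,0,0,0]'; python3 -c "
from chk import *
chk('w11',.036)"
```

```text
time_s: 20.88
position: [0.4989, 0.292, 0.1056]
eef_rot: [-0.601, 2.546, 0.15]
wrist_force: [2.4, -0.4, -5.8]
finger_gap: 0.242
now [0.4989 0.292  0.1056] dp [ 0.7  0.3 -1.9] rv [0.29 0.79 0.1 ] rows>= 0.08
per row [ 0.72  0.32 -1.91] [0.29 0.79 0.1 ]
[-0.163  0.434 -0.59   2.225  1.564  0.338 -0.08 ] Ftray [-1.2 -1.4 -6. ]
tcp in tray mm [ 1.3  0.  38.1] rot err deg [ 0.58 -0.58 -0.22]
```

View pics/w11.png

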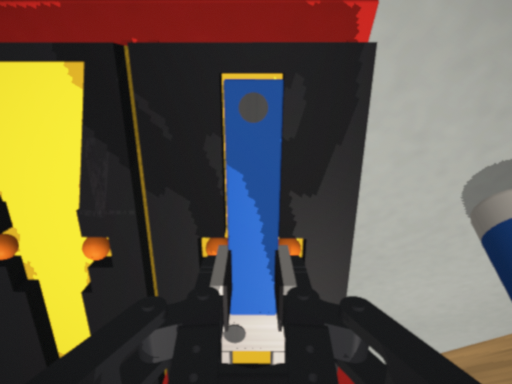

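Run:
```python
from look import *
p,d=arm.capture("side"); cv2.imwrite("pics/s1.png",cv2.resize(cv2.cvtColor(p,cv2.COLOR_RGB2BGR)[60:260,60:327],None,fx=2.9,fy=2.9,interpolation=2))
o=arm.get_obs(); print(o["effort"].round(1) if hasattr(o["effort"],'round') else o["effort"],o["wrist_force"],o["moment"],o["joint_vel"])
```

```text
[ -0.9 -33.5  -4.8 -16.5   0.8  -0.3  -0. ] [-5.22893952 -5.22492739  8.81025838] [-0.67075858  0.77464019 -0.19660024] [ 0.00213652  0.0037648  -0.00196884 -0.0021102  -0.00183963  0.00271028
  0.00198723]
```

View pics/s1.png

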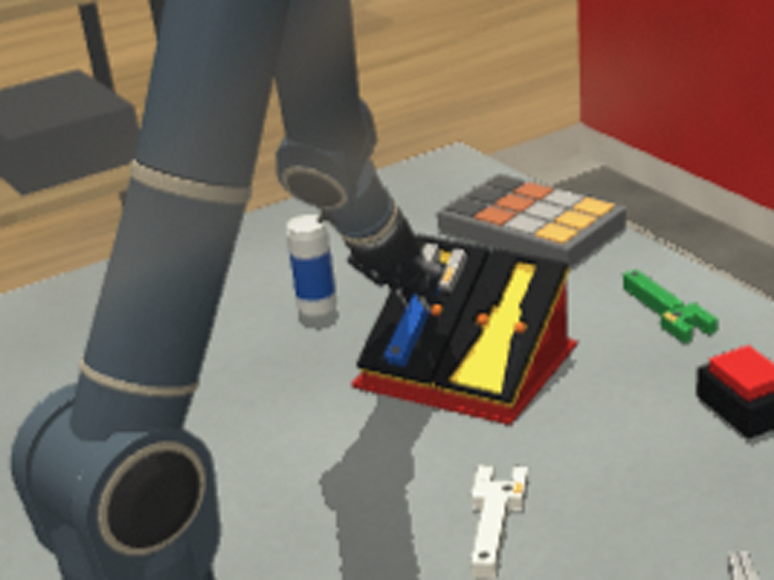

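```bash
python3 -m handwheel '[2.2,1.1,-4.3,0.2,0.6,0.1]'; python3 -c "
from chk import *
chk(None,.036)
print(arm.get_obs()['wrist_force'])"
```

```text
time_s: 21.1
position: [0.4994, 0.2922, 0.1047]
eef_rot: [-0.603, 2.549, 0.151]
wrist_force: [-66.9, -46.4, 112.8]
finger_gap: 0.243
now [0.4994 0.2922 0.1047] dp [ 0.3  0.1 -1.1] rv [0.3  0.57 0.01] rows>= 0.06
per row [ 0.28  0.13 -1.06] [0.3  0.57 0.01]
[-0.16   0.437 -0.593  2.222  1.554  0.337 -0.067] Ftray [-13.4 -11.6 137.9]
tcp in tray mm [ 1.3  0.  37.1] rot err deg [ 0.46 -0.37 -0.25]
[-66.89949675 -46.3636321  112.77668083]
```

That row peaked at about 139 N on the wrist, over the 120 N limit. The stiff resistance means it is bottomed on something. I back off at once.

```bash
python3 -m handwheel '[-0.4,-0.2,0.8,0,0,0]'; python3 -c "
from chk import *
chk('w12',.036)
X,p,d,i=toolpts('w12'); R,t=trayT(.515,.3,26.5); L=(X-t)@R*1e3
m=(blue(p)>0)&(d>0); q=L[m]; print('handle top z',np.median(q[:,2]),np.linalg.lstsq(np.c_[q[:,:2],np.ones(len(q))],q[:,2],rcond=None)[0].round(3))
v,u=np.mgrid[0:384,0:512]
for a in((180,80,210,200),(300,80,340,200)):
  f=(u>a[0])&(u<a[2])&(v>a[1])&(v<a[3])&(d>0); print('face',np.median(L[f],0).round(1))
"
```

```text
time_s: 21.22
position: [0.4986, 0.2917, 0.1065]
eef_rot: [-0.604, 2.548, 0.15]
wrist_force: [3.1, 1.6, -7.4]
finger_gap: 0.243
now [0.4986 0.2917 0.1065] dp [ 1.   0.7 -2.8] rv [0.32 0.65 0.  ] rows>= 0.07
per row [ 1.02  0.66 -2.77] [0.32 0.65 0.  ]
[-0.161  0.432 -0.591  2.224  1.548  0.336 -0.062] Ftray [-0.7  0.  -8.2]
tcp in tray mm [ 1.3 -0.1 39. ] rot err deg [ 0.5  -0.44 -0.29]
handle top z 25.244177865337043 [ 6.0000e-03 -4.0900e-01  2.5529e+01]
face [-59.5 -26.8  12. ]
face [-59.9  31.   12.1]
```

```bash
python3 -m handwheel '[0,0,0,0,0,0, 0,0,0,0,0,0, 0,0,0,0,0,0]' 0.45; python3 -m handwheel '[-9,-4.5,17,0,0,0, -9,-4.5,17,0,0,0, -9,-4.5,17,0,0,0, 0,0,0,0,0,0]';  cat > hw.py <<'E'
from chk import *
def hw(n):
    X,p,d,i=toolpts(n); R,t=trayT(.515,.3,26.5); L=(X-t)@R*1e3
    m=(blue(p)>0)&(d>0)&(abs(L[...,2]-24)<8)&(abs(L[...,1])<11); q=L[m]; print('handle top z',np.median(q[:,2]).round(1),np.linalg.lstsq(np.c_[q[:,:2],np.ones(len(q))],q[:,2],rcond=None)[0].round(3),'x',np.percentile(q[:,0],[1,99]).round(1))
    for y in(-25,25):
        f=(abs(L[...,0]+50)<25)&(abs(L[...,1]-y)<6)&(d>0)&(abs(L[...,2]-12)<8); print('face',np.median(L[f],0).round(1))
    b=np.array([(x,np.mean(np.percentile(L[(blue(p)>0)&(abs(L[...,0]-x)<1.5)&(abs(L[...,2]-24)<8)][:,1],[3,97]))) for x in range(-80,-5,6)]); print("yline",np.polyfit(b[:,0],b[:,1],1).round(4))
E
python3 -c "
from hw import *
chk('w13',.1); hw('w13')"
```

```text
time_s: 21.65
position: [0.4998, 0.2939, 0.1059]
eef_rot: [-0.605, 2.548, 0.155]
wrist_force: [-0.5, -0.5, 0.1]
finger_gap: 0.551
time_s: 22.15
position: [0.4728, 0.2813, 0.1569]
eef_rot: [-0.605, 2.549, 0.158]
wrist_force: [1.2, -0.1, -0.1]
finger_gap: 0.55
now [0.4728 0.2813 0.1569] dp [-1.7 -3.2  2.2] rv [ 0.08  0.45 -0.15] rows>= 0.07
per row [-1.73 -3.2   2.21] [ 0.08  0.45 -0.15]
[-0.082  0.301 -0.673  2.243  1.183  0.324  0.272] Ftray [ 0.8 -0.6 -0.6]
tcp in tray mm [ 2.5  2.1 96.6] rot err deg [ 0.16 -0.37 -0.26]
handle top z 25.0 [ 1.8000e-02 -1.0000e-03  2.5559e+01] x [-85.4  25.6]
face [-51.4 -25.   12. ]
face [-51.4  25.   12.1]
yline [ 0.003  -0.4451]
```

View pics/w13.png

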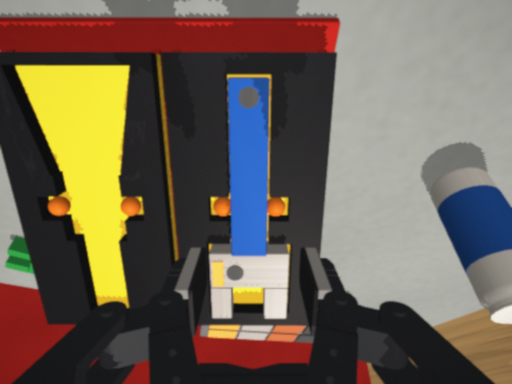

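```bash
cat >> hw.py <<'E'
def planes(n,o=(.515,.3,26.5)):
    X,p,d,i=toolpts(n); R,t=trayT(*o); L=(X-t)@R*1e3; h=hsv(p); ok=(d>0)
    blk=ok&(h[...,2]<60)&(abs(L[...,2]-12)<5)&(abs(L[...,0])<95); 
    from scipy.stats import trim_mean
    def pl(m,nm):
        q=L[m]; A=np.c_[q[:,:2],np.ones(len(q))]; w=np.ones(len(q),bool)
        for _ in range(4): c=np.linalg.lstsq(A[w],q[w,2],rcond=None)[0]; r=q[:,2]-A@c; w=abs(r)<2
        print(nm,len(q),c.round(4)); return c
    f=pl(blk&(abs(L[...,1])<50)&(abs(L[...,1])>20),"face")
    b=pl((blue(p)>0)&ok&(abs(L[...,2]-24)<8)&(abs(L[...,1])<11),"handle")
    dz=b-f; print("handle proud at x=-80,0,25:",[round(dz[0]*x+dz[2],1) for x in(-80,0,25)])
    st=ok&(h[...,1]<60)&(h[...,2]>90)&(L[...,0]>32)&(L[...,0]<84)&(abs(L[...,1])<30)&(abs(L[...,2]-21)<8)
    if st.sum()>50: q=L[st]; print("head z-face",np.median(q[:,2]-(q@[f[0],f[1],0]+f[2])).round(1),np.median(q,0).round(1), [ (round(float(np.median((q[:,2]-(q@[f[0],f[1],0]+f[2]))[abs(q[:,0]-x)<3])),1)) for x in(35,45,55,65,75,82) if (abs(q[:,0]-x)<3).sum()>5], np.percentile(q,[1,99],axis=0).round(1).tolist())
E
python3 -c "
from hw import *
planes('w13')"
```

```text
face 16988 [-0.00000e+00  1.80000e-03  1.20196e+01]
handle 5870 [ 1.84000e-02 -1.30000e-03  2.55599e+01]
handle proud at x=-80,0,25: [np.float64(12.1), np.float64(13.5), np.float64(14.0)]
head z-face 10.5 [51.8  4.5 22.6] [10.2, 10.6, 10.5, 10.7, 10.8, 10.9] [[32.3, -27.6, 20.8], [82.3, 27.1, 24.1]]
```

The wrench is in the recess, but its head stands 10.5 mm proud where 8 is right, so it is tilted about 1°. I press the head with closed fingertips, gently.

```bash
python3 - <<'E'
from chk import *
chk(None,.056,dx=.036,dy=-.0003)
R,t=trayT(.515,.3,26.5); print((R@np.array([0,0,-1.])).round(3),R[:,0].round(3),R[:,1].round(3))
E
python3 -m handwheel '[0,0,0,0,0,0, 0,0,0,0,0,0, 0,0,0,0,0,0, 0,0,0,0,0,0]' 1
```

```text
now [0.4729 0.2811 0.1562] dp [ 45.1  20.1 -17.7] rv [ 0.11  0.4  -0.13] rows>= 0.87
per row [ 45.13  20.09 -17.74] [ 0.11  0.4  -0.13]
[-0.082  0.303 -0.672  2.243  1.184  0.324  0.272] Ftray [ 0.2 -0.5 -0.7]
tcp in tray mm [ 2.1  1.9 96. ] rot err deg [ 0.17 -0.31 -0.25]
[ 0.447  0.223 -0.866] [0.775 0.386 0.5  ] [-0.446  0.895  0.   ]
time_s: 22.7
position: [0.473, 0.2811, 0.1539]
eef_rot: [-0.606, 2.554, 0.158]
wrist_force: [-0.5, 0.1, 0.3]
finger_gap: -0.001
```

```bash
python3 -m handwheel '[28,12,12,0,0.4,0, 9,4,-14,0,0,0, 6,3,-10,0,0,0, 0,0,0,0,0,0]'; python3 -c "
from chk import *
chk(None,.047,dx=.036,dy=-.0003)"
```

```text
time_s: 23.2
position: [0.5173, 0.3005, 0.1412]
eef_rot: [-0.607, 2.561, 0.16]
wrist_force: [-0.1, -0.5, -0.1]
finger_gap: 0.001
now [0.5173 0.3005 0.1412] dp [  4.7   2.6 -10.5] rv [ 0.17 -0.24 -0.13] rows>= 0.2
per row [  4.69   2.62 -10.52] [ 0.17 -0.24 -0.13]
[-0.11   0.399 -0.635  2.148  1.188  0.347  0.312] Ftray [-0.3 -0.4  0.1]
tcp in tray mm [36.6 -0.6 58.8] rot err deg [-0.03  0.29 -0.14]
```

```bash
python3 -m handwheel '[2.7,1.3,-5.2,0,0,0, 2,1,-4,0,0,0, 0,0,0,0,0,0]'; python3 -c "
from chk import *
chk(None,.045,dx=.036,dy=-.0003)"
```

```text
time_s: 23.58
position: [0.5218, 0.303, 0.1319]
eef_rot: [-0.607, 2.561, 0.16]
wrist_force: [0.5, -0.7, 0.3]
finger_gap: 0.003
now [0.5218 0.303  0.1319] dp [ 1.1  0.6 -3. ] rv [ 0.16 -0.22 -0.16] rows>= 0.05
per row [ 1.08  0.64 -2.96] [ 0.16 -0.22 -0.16]
[-0.133  0.418 -0.609  2.145  1.239  0.34   0.264] Ftray [ 0.3 -0.8  0.2]
tcp in tray mm [36.4 -0.4 48.2] rot err deg [-0.04  0.27 -0.16]
```

```bash
python3 -m handwheel '[0.5,0.2,-0.9,0,0,0]'; python3 -c "
from chk import *
chk(None,.045,dx=.036,dy=-.0003)"
```

```text
time_s: 23.7
position: [0.5223, 0.3032, 0.1312]
eef_rot: [-0.607, 2.561, 0.16]
wrist_force: [0.1, 0.4, 0.7]
finger_gap: -0.002
now [0.5223 0.3032 0.1312] dp [ 0.6  0.4 -2.2] rv [ 0.16 -0.2  -0.17] rows>= 0.04
per row [ 0.61  0.38 -2.24] [ 0.16 -0.2  -0.17]
[-0.135  0.42  -0.607  2.144  1.244  0.339  0.26 ] Ftray [0.6 0.4 0.5]
tcp in tray mm [36.5 -0.4 47.3] rot err deg [-0.04  0.25 -0.17]
```

```bash
for k in 1; do :; done; python3 -m handwheel '[0.7,0.3,-1.3,0,0,0]'; python3 -m handwheel '[0.4,0.2,-0.9,0,0,0]'; python3 -m handwheel '[0.4,0.2,-0.9,0,0,0]'; python3 -c "
from chk import *
chk(None,.044,dx=.036,dy=-.0003)"
```

```text
time_s: 23.82
position: [0.5229, 0.3035, 0.1301]
eef_rot: [-0.607, 2.56, 0.16]
wrist_force: [-2.8, -1.3, 4.5]
finger_gap: 0.002
time_s: 23.95
position: [0.523, 0.3037, 0.1297]
eef_rot: [-0.607, 2.56, 0.159]
wrist_force: [-7.7, -4.7, 11.6]
finger_gap: -0.003
time_s: 24.08
position: [0.5231, 0.3037, 0.1296]
eef_rot: [-0.607, 2.558, 0.158]
wrist_force: [-8.6, -5.5, 13.5]
finger_gap: -0.002
now [0.5231 0.3037 0.1296] dp [ 0.3  0.1 -1.5] rv [ 0.23 -0.06 -0.16] rows>= 0.03
per row [ 0.29  0.09 -1.52] [ 0.23 -0.06 -0.16]
[-0.142  0.423 -0.6    2.145  1.261  0.339  0.243] Ftray [-2.1 -1.1 16.7]
tcp in tray mm [36.5 -0.3 45.5] rot err deg [ 0.08  0.15 -0.23]
```

```bash
python3 -m handwheel '[0.7,0.4,-1.4,0,0,0]'; python3 -m handwheel '[0.8,0.4,-1.7,0,0,0]';  python3 -m handwheel '[0.5,0.2,-1,0,0,0]'; python3 -c "
from hw import *
chk('w14',.044,dx=.036,dy=-.0003); planes('w14')"
```

```text
time_s: 24.2
position: [0.5231, 0.3039, 0.1294]
eef_rot: [-0.608, 2.557, 0.155]
wrist_force: [-12.8, -8.5, 20.0]
finger_gap: 0.0
time_s: 24.32
position: [0.5232, 0.304, 0.1293]
eef_rot: [-0.608, 2.555, 0.153]
wrist_force: [-16.1, -10.1, 24.0]
finger_gap: -0.001
time_s: 24.45
position: [0.523, 0.3039, 0.1296]
eef_rot: [-0.608, 2.553, 0.15]
wrist_force: [-8.8, -6.7, 14.8]
finger_gap: 0.001
now [0.523  0.3039 0.1296] dp [ 0.4 -0.1 -1.5] rv [ 0.45  0.32 -0.14] rows>= 0.05
per row [ 0.38 -0.05 -1.48] [ 0.45  0.32 -0.14]
[-0.153  0.421 -0.592  2.147  1.281  0.341  0.222] Ftray [-2.  -2.1 18.3]
tcp in tray mm [36.5 -0.1 45.4] rot err deg [ 0.4  -0.09 -0.4 ]
face 32637 [2.00000e-04 2.00000e-03 1.20076e+01]
handle 11513 [3.00000e-04 6.00000e-04 2.40141e+01]
handle proud at x=-80,0,25: [np.float64(12.0), np.float64(12.0), np.float64(12.0)]
head z-face 8.0 [43.  18.5 20. ] [8.0, 7.9, 7.9, 7.8] [[32.1, -28.1, 18.6], [63.5, 27.5, 21.3]]
```

```bash
python3 -m handwheel '[-3,-1.5,6,0,0,0, -12,-6,24,0,0,0, -12,-6,24,0,0,0, 0,0,0,0,0,0]'; python3 -c "
from hw import *
chk('w15',.044,dx=.036,dy=-.0003); planes('w15')"
```

```text
time_s: 25.0
position: [0.495, 0.2901, 0.1853]
eef_rot: [-0.609, 2.553, 0.15]
wrist_force: [0.1, -0.2, 0.8]
finger_gap: -0.003
now [0.495  0.2901 0.1853] dp [ 28.4  13.7 -57.2] rv [ 0.46  0.33 -0.18] rows>= 1.09
per row [ 28.39  13.72 -57.17] [ 0.46  0.33 -0.18]
[-0.009  0.3   -0.746  2.164  0.976  0.385  0.506] Ftray [ 0.4 -0.3  0.7]
tcp in tray mm [3.730e+01 1.000e-01 1.093e+02] rot err deg [ 0.4  -0.09 -0.43]
face 20842 [3.00000e-04 1.80000e-03 1.20239e+01]
handle 6143 [ 6.00000e-04 -2.30000e-03  2.40291e+01]
handle proud at x=-80,0,25: [np.float64(12.0), np.float64(12.0), np.float64(12.0)]
head z-face 8.0 [49.8  4.  20.1] [8.0, 8.2, 7.9, 7.9, 7.9, 7.9] [[32.3, -27.5, 18.5], [81.0, 27.2, 21.7]]
```

View pics/w15.png

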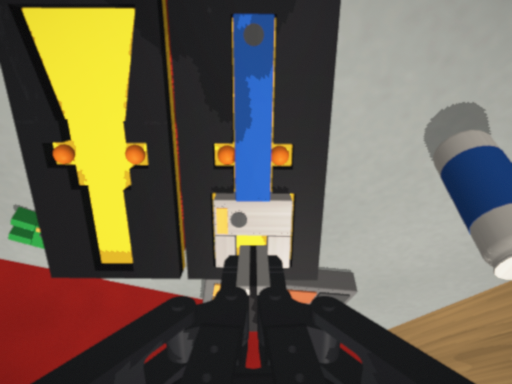

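Wrench home (handle 12.0 mm proud, head 8.0). Now I check whether the pliers can be gripped half-turned where they lie.

Run:
```python
from ik import *; from go import downtool
def scan(p,h):
    for j3 in(-1.3,-1.0,-.7,-.4,0,.4,.8,1.2):
        seen=[]
        for j1 in(0,.8,1.6):
          for j5 in(0,1,2,3,-.8):
            for j7 in(2,2.6,-2):
                q,e=ik(np.array(p),downtool(h),j3,np.array([j1,.5,j3,1.9,j5,1.,j7]))
                if e<1e-3 and not any(np.abs(q-z).max()<.05 for z in seen): seen.append(q)
        for q in seen:
            v=np.maximum(lo-q,q-hi).max()
            if v<.1: print(q.round(2),v.round(2))
for h in(237,): scan([.473,-.33,.1],h)
print("home");R,t=trayT(.515,.3,26.5);p=t-R[:,1]*.11+R[:,2]*.04
for j3 in(-1.2,-.9,-.6,-.3,0):
    q,e=ik(p,traytool(26.5)@np.diag([-1,-1,1]),j3,np.array([0,.4,j3,2.2,1.5,.3,0]));print(q.round(2),round(e,4),np.maximum(lo-q,q-hi).max().round(2))
```

```text
[ 1.36  0.92 -1.3   1.86  0.98  1.19  2.28] -0.09
[ 1.23  0.72 -1.    1.87  0.73  0.98  2.47] -0.19
[ 1.05  0.59 -0.7   1.88  0.5   0.85  2.66] 0.0
[-0.04  0.61  0.8   1.95 -0.58  0.84 -2.63] -0.03
[-0.24  0.83  1.2   1.96 -0.92  1.04 -2.33] -0.09
home
[ 0.51  0.71 -1.2   2.2   1.58  0.61  0.26] 0.0 -0.19
[ 0.33  0.53 -0.9   2.2   1.52  0.37  0.23] 0.0 -0.16
[ 0.1   0.44 -0.6   2.22  1.47  0.21  0.23] 0.0 0.0
[-0.14  0.39 -0.3   2.23  1.38  0.08  0.28] 0.0 0.13
[-0.39  0.37 -0.    2.25  1.71 -0.03 -0.08] 0.0 0.24
```

```bash
python3 - <<'E'
from go import *
delta([.473,-.33,.19],downtool(234),14)
E
python3 -m handwheel '[-3,-30,15,-1,2,2, -3,-45,5,-1,2,2, 2,-48,0,-1,2,2, 4,-48,0,-1,2,2, 4,-48,0,-1,2,2, 4,-48,0,-1,2,2, 4,-48,0,-1,2,2, 0,-48,0,-1,2,2]' 0
python3 - <<'E'
from go import *
delta([.473,-.33,.19],downtool(234),6); print(arm.get_obs()["joints"].round(2))
E
```

```text
now [0.4951 0.2897 0.1843] dp [ -22.1 -619.7    5.7] rv [-19.17  23.45  26.57] rows>= 10.33
per row [ -1.58 -44.26   0.41] [-1.37  1.68  1.9 ]
time_s: 26.05
position: [0.5062, -0.0765, 0.1975]
eef_rot: [-1.08, 2.753, 0.176]
wrist_force: [1.5, -0.1, 0.1]
finger_gap: 1.0
now [ 0.5062 -0.0765  0.1975] dp [ -33.2 -253.5   -7.5] rv [-10.74   6.09  11.11] rows>= 4.26
per row [ -5.54 -42.24  -1.25] [-1.79  1.02  1.85]
[ 1.13  0.53 -1.25  1.99  0.44  0.87  2.01]
```

```bash
python3 -m handwheel '[-5,-46,0,-1.8,1,1.9, -5,-46,0,-1.8,1,1.9, -5,-46,-2,-1.8,1,1.9, -6,-44,-2,-1.8,1,1.9, -6,-38,-2,-1.8,1,1.9, -6,-32,0,-1.8,1,1.9, 0,0,0,0,0,0]'
python3 - <<'E'
from look import *
delta([.473,-.33,.19],downtool(237),1); print(arm.get_obs()["joints"].round(2)); look("w16")
E
```

```text
time_s: 26.92
position: [0.4708, -0.346, 0.18]
eef_rot: [1.413, -2.793, -0.006]
wrist_force: [-0.4, -0.8, -0.9]
finger_gap: 1.001
now [ 0.4708 -0.346   0.18  ] dp [ 2.2 16.  10. ] rv [ 0.14 -0.7   3.33] rows>= 0.32
per row [ 2.2  16.04  9.97] [ 0.14 -0.7   3.33]
[ 1.33  0.67 -1.13  1.78  0.67  1.14  2.49]
```

View pics/w16.png

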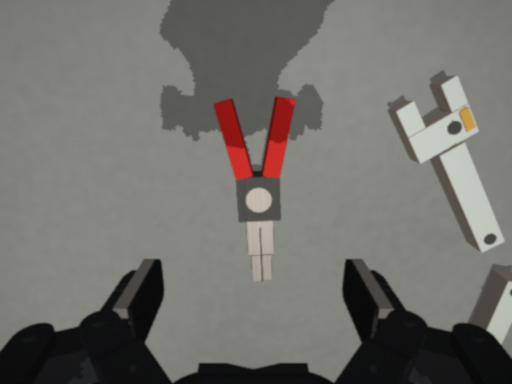

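Run:
```python
from look import *
i,p,d=pickle.load(open("pics/w16.pkl","rb"))
print(fit([(i,red(p),(190,80,130,120))],PR,[473,-330,56]))
v,u=np.mgrid[0:384,0:512]; X=np.stack([(u-i["cx"])*d/i["fx"],(v-i["cy"])*d/i["fy"],d],-1); X=(X-i["t"])@i["R"]
m=(d>0)&(X[...,2]>.012)&(X[...,2]<.04)&(u>200)&(u<310)&(v>80)&(v<295)
def al(c):
    x,y,h=c; a=np.radians(h); Q=X[m][:,:2]*1e3-[x,y]; return Q@np.array([[np.cos(a),-np.sin(a)],[np.sin(a),np.cos(a)]])
q=al((473,-330,56)); 
for h in(56,): print("x range",np.percentile(q[:,0],[.5,99.5]).round(1))
j=q[(q[:,0]>30)&(q[:,0]<85)]; bl=q[abs(q[:,0])<18]
print("block y",np.percentile(bl[:,1],[1,99]).round(1)); 
for x in(35,50,65,80): k=j[abs(j[:,0]-x)<3]; print(x,np.percentile(k[:,1],[2,98]).round(1))
for x in(-85,-70,-50,-30): k=q[abs(q[:,0]-x)<3]; print(x,np.percentile(k[:,1],[2,98]).round(1))
```

```text
(array([ 474.25, -329.5 ,   56.32]), np.float64(0.0984))
x range [-88.7  87.6]
block y [-20.4  18.6]
35 [-12.8  11.6]
50 [-12.5  12.3]
65 [-10.1   9. ]
80 [-9.7  9.7]
-85 [-35.1  31.5]
-70 [-31.8  28.9]
-50 [-27.2  24.5]
-30 [-22.4  20.1]
```

```bash
python3 -m handwheel '[2.5,15,-20,0,-0.7,2.8, 0,0,-45,0,0,0, 0,0,-40,0,0,0, 0,0,-20,0,0,0, 0,0,0,0,0,0]'
python3 - <<'E'
from look import *
delta([.4734,-.331,.0368],downtool(236.5),1); print(arm.get_obs()["joints"].round(2))
E
```

```text
time_s: 27.6
position: [0.4758, -0.3224, 0.0512]
eef_rot: [-1.497, 2.758, 0.001]
wrist_force: [-0.5, 0.2, 0.1]
finger_gap: 1.003
now [ 0.4758 -0.3224  0.0512] dp [ -2.4  -8.6 -14.4] rv [-0.12  0.16 -0.5 ] rows>= 0.28
per row [ -2.43  -8.57 -14.36] [-0.12  0.16 -0.5 ]
[ 1.22  0.81 -1.    1.9   0.85  0.93  2.37]
```

```bash
python3 -m handwheel '[-2,-8,-7,0,0,-0.5, 0,0,-6,0,0,0, 0,0,0,0,0,0]'
python3 - <<'E'
from look import *
delta([.4734,-.331,.0368],downtool(236.5),1)
E
```

```text
time_s: 27.98
position: [0.4758, -0.3317, 0.0404]
eef_rot: [-1.482, 2.763, -0.006]
wrist_force: [0.7, 0.1, 0.9]
finger_gap: 0.996
now [ 0.4758 -0.3317  0.0404] dp [-2.4  0.7 -3.6] rv [0.03 0.42 0.08] rows>= 0.07
per row [-2.37  0.69 -3.55] [0.03 0.42 0.08]
```

```bash
python3 -m handwheel '[-3,0.8,-4,0,0.4,0, 0,0,0,0,0,0]'; python3 -m handwheel '[0,0,0,0,0,0, 0,0,0,0,0,0, 0,0,0,0,0,0, 0,0,0,0,0,0]' 1 110;python3 - <<'E'
from look import *
delta([.4734,-.331,.0368],downtool(236.5),1)
E
```

```text
time_s: 28.22
position: [0.4729, -0.3312, 0.0369]
eef_rot: [-1.485, 2.769, -0.003]
wrist_force: [-0.5, -0.4, -0.1]
finger_gap: 1.003
time_s: 28.72
position: [0.4734, -0.3312, 0.0381]
eef_rot: [-1.485, 2.768, -0.005]
wrist_force: [0.4, -0.8, -2.5]
finger_gap: 0.419
now [ 0.4734 -0.3312  0.0381] dp [ 0.   0.2 -1.3] rv [0.14 0.09 0.09] rows>= 0.02
per row [ 0.01  0.15 -1.33] [0.14 0.09 0.09]
```

```bash
python3 -m handwheel '[0,0,10,0,0,0, 0,0,40,0,0,0, 0,0,50,0,0,0, 0,0,50,0,0,0, 5,20,20,0,0,0, 0,0,0,0,0,0]'
cat > heldp.py <<'E'
from chk import *
def heldp(n):
    X,p,d,i=toolpts(n); o=arm.get_obs(); L=(X-o["position"])@Ro.from_rotvec(o["eef_rot"]).as_matrix()*1e3
    m=(red(p)>0)&(d>0)&(d<.26)&(abs(L[...,1])<45)&(L[...,0]>15)&(L[...,0]<100); q=L[m]; print("tail x99.5",np.percentile(q[:,0],99.5).round(1),"z med",np.median(q[:,2]).round(1))
    c=np.array([(x,np.mean(np.percentile(q[abs(q[:,0]-x)<2,1],[2,98]))) for x in range(35,88,6)]); print("yline",np.polyfit(c[:,0],c[:,1],1).round(4)); 
    A=np.c_[q[:,:2],np.ones(len(q))]; w=np.ones(len(q),bool)
    for _ in range(5): k=np.linalg.lstsq(A[w],q[w,2],rcond=None)[0]; w=abs(q[:,2]-A@k)<1.5
    print("plane",k.round(4)); print("width at 85",np.percentile(q[abs(q[:,0]-85)<2,1],[1,99]).round(1))
    print("half", [np.percentile(q[abs(q[:,0]-x)<2,1],[1,99]).round(1).tolist() for x in(40,60,80)])
E
python3 - <<'E'
from heldp import *
look("w17"); heldp("w17"); R,t=trayT(.515,.3,26.5); t=t-R[:,1]*.11
delta(t+R[:,2]*.13,traytool(26.5)@np.diag([-1,-1,1]),13); print(arm.get_obs()["joints"].round(2))
E
```

```text
time_s: 29.48
position: [0.4754, -0.3077, 0.2109]
eef_rot: [1.486, -2.765, -0.006]
wrist_force: [-0.3, 0.3, -3.7]
finger_gap: 0.425
tail x99.5 86.6 z med 13.6
yline [-0.0036  0.7674]
plane [ 4.00000e-03 -9.00000e-04  1.33147e+01]
width at 85 [-32.8  33.6]
half [[-23.5, 24.7], [-28.0, 29.1], [-32.6, 33.5]]
now [ 0.4745 -0.3093  0.2097] dp [ 31.4 481.9 -25.1] rv [ 19.9  -23.06 -29.29] rows>= 8.06
per row [ 2.42 37.07 -1.93] [ 1.53 -1.77 -2.25]
[ 1.33  0.62 -1.18  1.8   0.63  1.17  2.5 ]
```

View pics/w17.png

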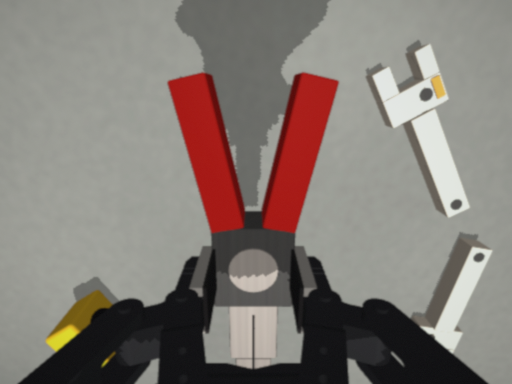

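Run:
```python
from heldp import *
X,p,d,i=toolpts("w17"); o=arm.get_obs(); L=(X-o["position"])@Ro.from_rotvec(o["eef_rot"]).as_matrix()*1e3
r=(red(p)>0)&(d>0)
for c in(225,232,275,285):
    rows=np.where(r[200:260,c])[0]+200; print(c,rows.max(),L[rows.max(),c].round(1),L[rows.max()+1,c].round(1))
for c in(180,195,310,325):
    rows=np.where(r[60:200,c])[0]+60; print(c,rows.min(),L[rows.min(),c].round(1))
```

```text
225 230 [ 18.5 -12.4  13.8] [ 18.3 -12.3  13.2]
232 229 [19.2 -9.1 13.5] [18.9 -9.  12.9]
275 230 [19.  11.  12.8] [18.  11.1 13.9]
285 231 [18.8 15.6 12.2] [18.4 15.6 12. ]
180 78 [ 85.4 -28.6  13.8]
195 75 [ 86.5 -22.4  13. ]
310 74 [87.  23.3 14.3]
325 78 [85.5 29.4 13.9]
```

Held centred. The block edge sits at tool x 18.8, so the pliers' origin is about 2.8 mm toward the jaws from the TCP, and I will allow for that. Moving to the pliers tray.

```bash
python3 -m handwheel '[2,30,5,1.4,-1.6,-2, 2,44,0,1.6,-1.8,-2.4, 2,44,0,1.6,-1.8,-2.4, 2,44,0,1.6,-1.8,-2.4, 2,44,0,1.6,-1.8,-2.4, 2,44,0,1.6,-1.8,-2.4, 2,44,0,1.6,-1.8,-2.4, 2,44,0,1.6,-1.8,-2.4, 2,44,0,1.6,-1.8,-2.4, 2,40,0,1.6,-1.8,-2.4, 0,36,0,1.6,-1.8,-2.4, 0,30,0,1.6,-1.8,-2.4]'
cat > chp.py <<'E'
from heldp import *
def chp(n,h,dx=-.0028,dy=0.):
    chk(n,h,dx=dx,dy=-.110+dy)
E
python3 -c "
from chp import *
chp(None,.12)"
```

```text
time_s: 31.02
position: [0.476, 0.1816, 0.1884]
eef_rot: [-0.6, 2.613, 0.209]
wrist_force: [1.0, -0.7, -3.4]
finger_gap: 0.424
now [0.476  0.1816 0.1884] dp [ 32.3  -7.9 -13.9] rv [-1.13 -3.59 -0.04] rows>= 0.6
per row [ 32.25  -7.9  -13.9 ] [-1.13 -3.59 -0.04]
[ 0.454  0.235 -0.955  2.248  0.483  0.307  1.152] Ftray [-1.2 -1.1 -3.2]
tcp in tray mm [-17.8 -88.5 144.7] rot err deg [-2.29  2.71  1.27]
```

```bash
python3 -m handwheel '[22,-8,0,-0.6,-1.8,0, 12,-2,-10,-0.6,-1.8,0, 5,0,-8,0,0,0, 0,0,0,0,0,0]';python3 -c "
from chp import *
chp('w18',.1)"
```

```text
time_s: 31.52
position: [0.5082, 0.1711, 0.1608]
eef_rot: [-0.618, 2.572, 0.157]
wrist_force: [0.0, -0.0, -3.1]
finger_gap: 0.425
now [0.5082 0.1711 0.1608] dp [ 9.   7.1 -3.6] rv [ 0.58 -0.9  -0.48] rows>= 0.2
per row [ 9.    7.07 -3.62] [ 0.58 -0.9  -0.48]
[ 0.255  0.286 -0.724  2.248  0.757  0.226  0.939] Ftray [-1.5 -0.  -2.7]
tcp in tray mm [ -10.7 -112.3  108.7] rot err deg [-0.14  1.06 -0.47]
```

View pics/w18.png

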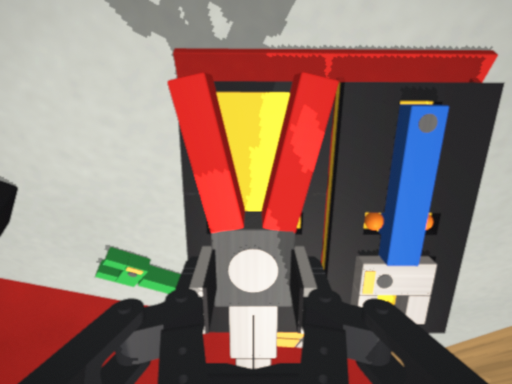

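```bash
python3 -m handwheel '[9,7,-4,0.6,-0.9,-0.5, 5,2.5,-10,0,0,0, 4.5,2.3,-9,0,0,0, 0,0,0,0,0,0]';python3 -c "
from chp import *
chp('w19',.075)"
```

```text
time_s: 32.08
position: [0.5248, 0.1812, 0.1354]
eef_rot: [-0.599, 2.562, 0.162]
wrist_force: [0.2, -0.2, -3.0]
finger_gap: 0.425
now [0.5248 0.1812 0.1354] dp [3.5 2.5 0.1] rv [ 0.01 -0.25  0.14] rows>= 0.07
per row [3.52 2.5  0.14] [ 0.01 -0.25  0.14]
[ 0.204  0.363 -0.695  2.239  1.158  0.215  0.537] Ftray [-1.4 -0.3 -2.7]
tcp in tray mm [  -6.6 -110.7   77. ] rot err deg [-0.02  0.23  0.17]
```

```bash
python3 -m handwheel '[3.5,2.5,0,0,-0.2,0.1, 4,2,-8,0,0,0, 4,2,-7.5,0,0,0, 0,0,0,0,0,0]';python3 -c "
from chp import *
chp('w20',.055)"
```

```text
time_s: 32.62
position: [0.5374, 0.1876, 0.1217]
eef_rot: [-0.599, 2.555, 0.16]
wrist_force: [-0.6, 0.9, -2.5]
finger_gap: 0.421
now [0.5374 0.1876 0.1217] dp [-0.1  0.6 -3.5] rv [-0.02  0.15  0.11] rows>= 0.06
per row [-0.07  0.58 -3.5 ] [-0.02  0.15  0.11]
[ 0.162  0.405 -0.661  2.225  1.335  0.216  0.367] Ftray [-1.4  1.1 -2.1]
tcp in tray mm [  -1.2 -110.6   58.1] rot err deg [ 0.1  -0.15  0.08]
```

View pics/w20.png

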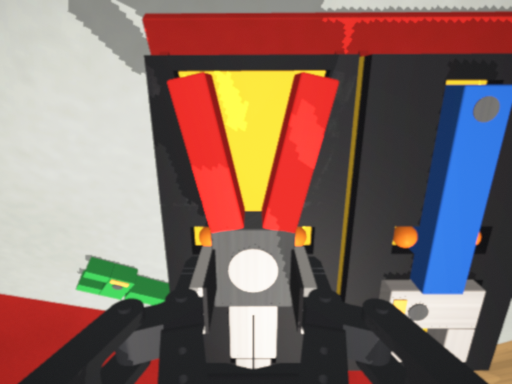

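Run:
```python
from heldp import *
i,p,d=pickle.load(open("pics/w20.pkl","rb")); R,t=trayT(.515,.3,26.5); t=t-R[:,1]*.11
for z in(0,.012):
    P=np.array([[-.093,0.038,z],[-.093,-.038,z],[-.093,0,z]])@R.T+t; print(z,proj(i,P).round(1).tolist())
m=yellow(p); print([np.where(m[60:120,c])[0].min()+60 for c in(215,235,250,265,285,300)],[ (np.where(m[r,150:360])[0].min()+150,np.where(m[r,150:360])[0].max()+150) for r in(71,72,73)])
h=cv2.cvtColor(p,cv2.COLOR_RGB2HSV); print(h[66:80,252])
```

```text
0 [[325.1, 71.3], [180.0, 71.4], [252.5, 71.4]]
0.012 [[330.4, 70.4], [174.7, 70.5], [252.5, 70.5]]
[np.int64(70), np.int64(70), np.int64(70), np.int64(70), np.int64(70), np.int64(70)] [(np.int64(178), np.int64(359)), (np.int64(178), np.int64(359)), (np.int64(178), np.int64(359))]
[[120  11  46]
 [135  11  46]
 [  0   0  45]
 [ 20  96  69]
 [ 22 183 148]
 [ 24 197 232]
 [ 26 192 251]
 [ 27 191 253]
 [ 27 191 253]
 [ 27 191 253]
 [ 27 191 253]
 [ 27 191 253]
 [ 27 191 253]
 [ 27 191 253]]
```

```bash
python3 -m handwheel '[1,0.6,-5,0,0.1,0.1, 2.2,1.1,-4.5,0,0,0, 0,0,0,0,0,0]';python3 -c "
from chp import *
chp(None,.048)"
```

```text
time_s: 33.05
position: [0.5409, 0.1894, 0.1141]
eef_rot: [-0.601, 2.554, 0.161]
wrist_force: [0.3, 0.8, -2.7]
finger_gap: 0.423
now [0.5409 0.1894 0.1141] dp [-0.4  0.3 -1.9] rv [-0.06  0.21  0.02] rows>= 0.03
per row [-0.44  0.34 -1.88] [-0.06  0.21  0.02]
[ 0.148  0.424 -0.649  2.223  1.42   0.216  0.288] Ftray [-0.8  0.6 -2.6]
tcp in tray mm [  -1.7 -110.5   49.5] rot err deg [ 0.04 -0.21  0.  ]
```

```bash
python3 -m handwheel '[0.3,0.6,-2.7,0,0.2,0, 1.1,0.6,-2.3,0,0,0, 0,0,0,0,0,0]';python3 -c "
from chp import *
chp(None,.044)"
```

```text
time_s: 33.42
position: [0.5428, 0.1902, 0.1101]
eef_rot: [-0.6, 2.556, 0.161]
wrist_force: [0.4, 0.2, -4.7]
finger_gap: 0.425
now [0.5428 0.1902 0.1101] dp [-0.5  0.4 -1.4] rv [-0.03  0.12  0.08] rows>= 0.03
per row [-0.54  0.45 -1.38] [-0.03  0.12  0.08]
[ 0.14   0.433 -0.641  2.22   1.449  0.218  0.26 ] Ftray [-2.  -0.1 -4.3]
tcp in tray mm [  -1.9 -110.6   45.1] rot err deg [ 0.06 -0.12  0.06]
```

```bash
python3 -m handwheel '[0,0.6,-2.2,0,0.1,0.1]';python3 -m handwheel '[0.9,0.6,-1.8,0,0,0]'; python3 -m handwheel '[0,0,0,0,0,0]';python3 -c "
from chp import *
chp(None,.041)"
```

```text
time_s: 33.55
position: [0.5432, 0.1909, 0.1083]
eef_rot: [-0.602, 2.556, 0.162]
wrist_force: [0.0, -0.7, 0.6]
finger_gap: 0.423
time_s: 33.67
position: [0.5442, 0.1914, 0.1064]
eef_rot: [-0.602, 2.556, 0.161]
wrist_force: [-2.1, -1.8, 0.5]
finger_gap: 0.425
time_s: 33.8
position: [0.5444, 0.1913, 0.1061]
eef_rot: [-0.602, 2.556, 0.162]
wrist_force: [2.5, 0.9, -5.3]
finger_gap: 0.422
now [0.5444 0.1913 0.1061] dp [-0.8 -0.   0. ] rv [-0.03  0.06  0.01] rows>= 0.01
per row [-0.84 -0.02  0.02] [-0.03  0.06  0.01]
[ 0.134  0.443 -0.635  2.218  1.481  0.219  0.231] Ftray [-0.4 -0.3 -5.9]
tcp in tray mm [  -2.2 -110.4   40.6] rot err deg [ 0.01 -0.07  0.01]
```

```bash
python3 -m handwheel '[0.6,0.3,-1.3,0,0,0]';python3 -m handwheel '[0.6,0.3,-1.2,0,0,0]';python3 -c "
from chp import *
chp(None,.038)"
```

```text
time_s: 33.92
position: [0.545, 0.1917, 0.1048]
eef_rot: [-0.602, 2.556, 0.162]
wrist_force: [-1.6, -1.4, 0.4]
finger_gap: 0.424
time_s: 34.05
position: [0.5455, 0.1919, 0.1037]
eef_rot: [-0.602, 2.556, 0.161]
wrist_force: [-13.4, -8.2, 21.6]
finger_gap: 0.422
now [0.5455 0.1919 0.1037] dp [-0.6  0.1 -0.2] rv [-0.01  0.09  0.01] rows>= 0.01
per row [-0.6   0.06 -0.23] [-0.01  0.09  0.01]
[ 0.13   0.449 -0.633  2.217  1.506  0.221  0.207] Ftray [-2.8 -1.3 26.5]
tcp in tray mm [  -2.2 -110.3   37.9] rot err deg [ 0.03 -0.08 -0.  ]
```

```bash
cat > pp.py <<'E'
from chp import *
def pp(n):
    X,p,d,i=toolpts(n); R,t=trayT(.515,.3,26.5); t=t-R[:,1]*.11; L=(X-t)@R*1e3; h=hsv(p); ok=d>0
    def pl(m,nm):
        q=L[m]; A=np.c_[q[:,:2],np.ones(len(q))]; w=np.ones(len(q),bool)
        for _ in range(6): c=np.linalg.lstsq(A[w],q[w,2],rcond=None)[0]; w=abs(q[:,2]-A@c)<1.5
        print(nm,w.sum(),c.round(4)); return c
    f=pl(ok&(h[...,2]<60)&(abs(L[...,2]-12)<4)&(L[...,0]<-5)&(L[...,0]>-97)&(abs(L[...,1])<50)&(abs(L[...,1])>25),"face")
    b=pl((red(p)>0)&ok&(abs(L[...,2]-25)<6)&(L[...,0]>-95)&(L[...,0]<0)&(abs(L[...,1])<40),"handles")
    k=b-f; print("proud at (-80,0),(-80,+30),(-80,-30),(0,0),(20,0)",[round(float(k@[x,y,1]),1) for x,y in((-80,0),(-80,30),(-80,-30),(0,0),(20,0))])
    s=ok&(h[...,1]<60)&(L[...,0]>30)&(L[...,0]<88)&(abs(L[...,1])<9)&(abs(L[...,2]-20)<7)
    for x in(35,50,65,80):
        q=L[s&(abs(L[...,0]-x)<3)]
        if len(q)>8: print("jaw proud",x,np.median(q[:,2]-(q@[f[0],f[1],0]+f[2])).round(1))
    g=ok&(h[...,2]<110)&(abs(L[...,0])<20)&(abs(L[...,1])<18)&(abs(L[...,2]-24)<6)
    q=L[g]; 
    if len(q)>20: print("block proud",np.median(q[:,2]-(q@[f[0],f[1],0]+f[2])).round(1),len(q))
    q=L[(red(p)>0)&ok&(abs(L[...,2]-24)<5)&(L[...,0]<-30)&(L[...,0]>-95)&(abs(L[...,1])<45)]; print("tail x .5%",np.percentile(q[:,0],.5).round(1),"y@-80",np.percentile(q[abs(q[:,0]+80)<2,1],[1,99]).round(1),"y@-40",np.percentile(q[abs(q[:,0]+40)<2,1],[1,99]).round(1))
E
python3 -c "
from pp import *
look('w21'); pp('w21')"
```

```text
face 12163 [0.00000e+00 1.70000e-03 1.18153e+01]
handles 11492 [2.00000e-04 1.60000e-03 2.37872e+01]
proud at (-80,0),(-80,+30),(-80,-30),(0,0),(20,0) [12.0, 12.0, 12.0, 12.0, 12.0]
jaw proud 35 8.1
jaw proud 50 8.1
jaw proud 65 8.1
block proud 12.2 399
tail x .5% -91.2 y@-80 [-32.1  32.5] y@-40 [-23.4  23.6]
```

View pics/w21.png

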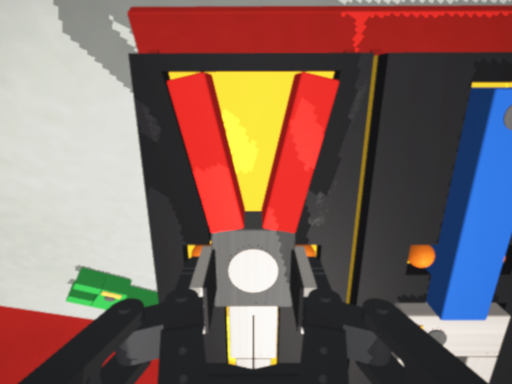

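```bash
python3 -m handwheel '[0,0,0,0,0,0, 0,0,0,0,0,0, 0,0,0,0,0,0, 0,0,0,0,0,0]' 0.2; python3 -m handwheel '[-9,-4.5,17,0,0,0, -9,-4.5,17,0,0,0, -9,-4.5,17,0,0,0, -9,-4.5,17,0,0,0, 0,0,0,0,0,0]'; python3 -c "
from pp import *
from hw import planes
chp('w22',.1); pp('w22'); planes('w22')"
```

```text
time_s: 34.6
position: [0.5461, 0.1937, 0.1047]
eef_rot: [-0.604, 2.553, 0.164]
wrist_force: [0.0, 1.0, 0.8]
finger_gap: 0.8
time_s: 35.22
position: [0.5091, 0.1757, 0.1741]
eef_rot: [-0.605, 2.554, 0.164]
wrist_force: [0.3, -0.1, 0.8]
finger_gap: 0.8
now [0.5091 0.1757 0.1741] dp [  8.1   2.5 -16.9] rv [-0.13  0.14 -0.16] rows>= 0.31
per row [  8.09   2.51 -16.88] [-0.13  0.14 -0.16]
[ 0.44   0.318 -0.95   2.237  0.94   0.288  0.764] Ftray [ 0.6 -0.2  0.6]
tcp in tray mm [  -1.6 -108.6  118.8] rot err deg [-0.13 -0.18 -0.12]
face 4428 [-1.00000e-04  2.10000e-03  1.18378e+01]
handles 4860 [1.29000e-02 3.60000e-03 2.50178e+01]
proud at (-80,0),(-80,+30),(-80,-30),(0,0),(20,0) [12.1, 12.2, 12.1, 13.2, 13.4]
jaw proud 35 9.7
jaw proud 50 10.0
jaw proud 65 10.2
jaw proud 80 10.4
tail x .5% -91.4 y@-80 [-32.8  31.9] y@-40 [-23.8  22.9]
face 12752 [2.00000e-04 1.90000e-03 1.20511e+01]
handle 4638 [-1.00000e-04  1.30000e-03  2.40371e+01]
handle proud at x=-80,0,25: [np.float64(12.0), np.float64(12.0), np.float64(12.0)]
head z-face 8.0 [48.4 10.7 20.1] [8.0, 8.2, 8.0, 7.8, 7.9, 7.9] [[32.2, -28.4, 14.1], [81.7, 27.0, 21.7]]
```

View pics/w22.png

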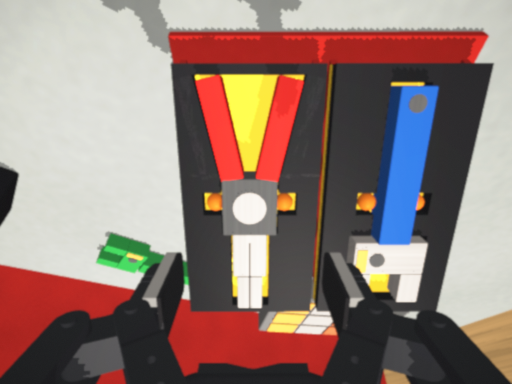

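On release the pads lifted the jaw end by 2 mm, as happened with the wrench. I press it home with closed fingertips on the jaws.

```bash
python3 -m handwheel '[20,8,12,0,0,0, 8,2,0,0,0,0, 0,0,0,0,0,0, 0,0,0,0,0,0]' 1; python3 -c "
from chp import *
chp(None,.056,dx=.036)"
```

```text
time_s: 35.78
position: [0.5364, 0.1851, 0.1819]
eef_rot: [-0.607, 2.56, 0.163]
wrist_force: [-0.1, 0.2, 0.9]
finger_gap: -0.002
now [0.5364 0.1851 0.1819] dp [ 30.5  17.9 -43.4] rv [ 0.02 -0.2  -0.18] rows>= 0.93
per row [ 30.55  17.86 -43.39] [ 0.02 -0.2  -0.18]
[ 0.436  0.365 -0.97   2.167  0.912  0.35   0.811] Ftray [0.5 0.2 0.8]
tcp in tray mm [  27.1 -112.4  111.2] rot err deg [-0.16  0.19 -0.12]
```

```bash
python3 -m handwheel '[15,9,-18,0,-0.2,0, 9,4,-14,0,0,0, 5,2.5,-9,0,0,0, 0,0,0,0,0,0]'; python3 -c "
from chp import *
chp(None,.05,dx=.036)"
```

```text
time_s: 36.28
position: [0.5635, 0.1997, 0.1374]
eef_rot: [-0.608, 2.56, 0.159]
wrist_force: [-0.9, 0.4, 0.8]
finger_gap: 0.0
now [0.5635 0.1997 0.1374] dp [ 6.1  4.6 -4.1] rv [ 0.2  -0.19 -0.21] rows>= 0.14
per row [ 6.11  4.57 -4.11] [ 0.2  -0.19 -0.21]
[ 0.229  0.441 -0.761  2.145  1.138  0.295  0.59 ] Ftray [-0.1  0.8  1. ]
tcp in tray mm [  31.6 -111.4   57.3] rot err deg [-0.03  0.26 -0.23]
```

```bash
python3 -m handwheel '[5.5,4.5,-3,0,-0.2,-0.2, 1.8,0.9,-3.4,0,0,0, 0,0,0,0,0,0]'; python3 -c "
from chp import *
chp(None,.048,dx=.036)"
```

```text
time_s: 36.65
position: [0.5707, 0.2053, 0.1311]
eef_rot: [-0.604, 2.557, 0.157]
wrist_force: [-0.3, -0.6, -0.4]
finger_gap: 0.0
now [0.5707 0.2053 0.1311] dp [-0.2 -0.6  0.5] rv [ 0.21  0.05 -0.01] rows>= 0.02
per row [-0.19 -0.58  0.46] [ 0.21  0.05 -0.01]
[ 0.19   0.455 -0.726  2.135  1.187  0.291  0.535] Ftray [-0.7 -0.4 -0. ]
tcp in tray mm [  36.1 -109.6   47.4] rot err deg [ 0.18  0.05 -0.11]
```

```bash
python3 -m handwheel '[0.4,-0.2,-1,0,0,0]'; python3 -m handwheel '[0.5,0.2,-1,0,0,0]'; python3 -m handwheel '[0.5,0.3,-1.1,0,0,0]'; python3 -c "
from pp import *
chp('w23',.045,dx=.036); pp('w23')"
```

```text
time_s: 36.78
position: [0.5711, 0.2051, 0.1303]
eef_rot: [-0.604, 2.557, 0.157]
wrist_force: [-0.2, -0.1, 0.2]
finger_gap: 0.001
time_s: 36.9
position: [0.5717, 0.2051, 0.1293]
eef_rot: [-0.603, 2.557, 0.156]
wrist_force: [0.7, 0.1, -0.8]
finger_gap: 0.002
time_s: 37.02
position: [0.5723, 0.2053, 0.1283]
eef_rot: [-0.603, 2.557, 0.156]
wrist_force: [0.5, -1.0, 0.6]
finger_gap: -0.001
now [0.5723 0.2053 0.1283] dp [-0.4  0.1  0.7] rv [0.2  0.09 0.02] rows>= 0.02
per row [-0.43  0.11  0.71] [0.2  0.09 0.02]
[ 0.182  0.46  -0.715  2.134  1.206  0.287  0.517] Ftray [ 0.3 -1.1  0.5]
tcp in tray mm [  35.9 -110.3   44.2] rot err deg [ 0.2   0.01 -0.09]
face 14678 [1.00000e-03 1.80000e-03 1.18591e+01]
handles 11256 [1.43000e-02 3.30000e-03 2.50643e+01]
proud at (-80,0),(-80,+30),(-80,-30),(0,0),(20,0) [12.1, 12.2, 12.1, 13.2, 13.5]
jaw proud 80 10.5
block proud 13.2 3512
tail x .5% -80.3 y@-80 [-32.5  31.7] y@-40 [-24.1  22.8]
```

```bash
python3 -m handwheel '[0.2,0.2,-1,0,0,0]'; python3 -m handwheel '[0.4,0.2,-0.9,0,0,0]'; python3 -m handwheel '[0.5,0.2,-0.9,0,0,0]'; python3 -c "
from pp import *
chp('w24',.045,dx=.036)"
```

```text
time_s: 37.2
position: [0.5727, 0.2057, 0.1274]
eef_rot: [-0.603, 2.556, 0.157]
wrist_force: [0.2, 0.1, 1.8]
finger_gap: 0.0
time_s: 37.33
position: [0.573, 0.2059, 0.1265]
eef_rot: [-0.603, 2.556, 0.156]
wrist_force: [-2.1, -0.3, 2.0]
finger_gap: 0.002
time_s: 37.45
position: [0.5731, 0.2059, 0.1262]
eef_rot: [-0.603, 2.556, 0.154]
wrist_force: [-15.1, -8.6, 22.4]
finger_gap: 0.0
now [0.5731 0.2059 0.1262] dp [-1.2 -0.5  2.7] rv [0.27 0.16 0.03] rows>= 0.05
per row [-1.23 -0.48  2.74] [0.27 0.16 0.03]
[ 0.173  0.463 -0.707  2.134  1.223  0.285  0.499] Ftray [-3.8 -1.  28. ]
tcp in tray mm [  35.8 -110.1   42. ] rot err deg [ 0.29 -0.02 -0.13]
```

View pics/w24.png

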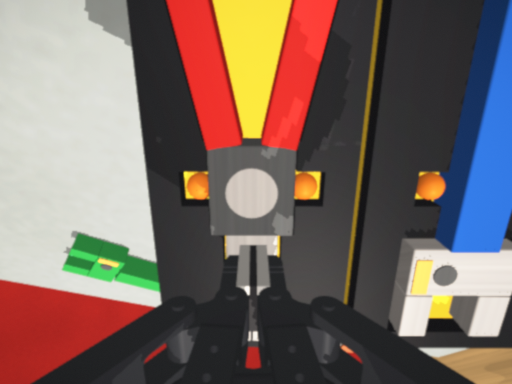

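```bash
python3 -m handwheel '[-3,-1.5,6,0,0,0, -9,-4.5,17,0,0,0, -10,-5,20,0,0,0, -10,-5,20,0,0,0, -12,-6,20,0,0,0, 0,0,0,0,0,0]'; python3 -c "
from pp import *
from hw import planes
look('w25'); pp('w25'); planes('w25')"
```

```text
time_s: 38.25
position: [0.5269, 0.1831, 0.2112]
eef_rot: [-0.604, 2.557, 0.153]
wrist_force: [1.0, -0.3, -1.0]
finger_gap: 0.001
face 6138 [-2.00000e-04  1.90000e-03  1.18137e+01]
handles 4482 [7.00000e-04 1.50000e-03 2.38361e+01]
proud at (-80,0),(-80,+30),(-80,-30),(0,0),(20,0) [12.0, 11.9, 12.0, 12.0, 12.0]
jaw proud 35 8.0
jaw proud 50 7.9
jaw proud 65 8.2
tail x .5% -91.5 y@-80 [-32.6  31.6] y@-40 [-23.8  22.7]
face 14186 [6.00000e-04 1.80000e-03 1.20473e+01]
handle 4578 [1.00000e-03 1.50000e-03 2.40533e+01]
handle proud at x=-80,0,25: [np.float64(12.0), np.float64(12.0), np.float64(12.0)]
head z-face 7.9 [52.6  3.6 20. ] [8.0, 8.2, 7.9, 7.8, 7.8, 7.7] [[32.4, -28.5, 13.6], [82.2, 26.8, 21.8]]
```

View pics/w25.png

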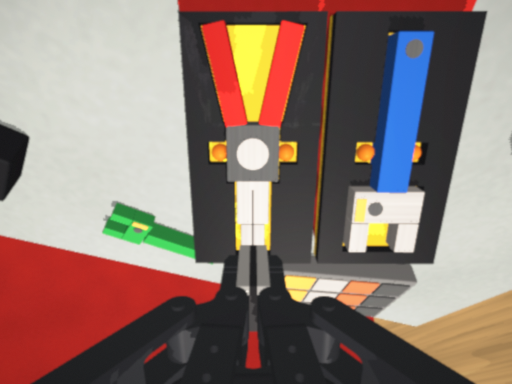

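Both tools are home (12.0 mm handles, 8 mm head and jaws). One check of the bystanders, then I hand in.

Run:
```python
from look import *
p,d=arm.capture("top"); cv2.imwrite("pics/t9.png",cv2.cvtColor(p,cv2.COLOR_RGB2BGR))
a=cv2.imread("pics/top0.png"); b=cv2.imread("pics/t9.png")
for n,(x0,x1,y0,y1) in dict(battery=(264,310,140,180),tape=(328,362,150,178),oil=(80,120,205,240),green=(188,246,118,148),white1=(245,295,243,298),white2=(303,366,285,312)).items():
    print(n,np.abs(a[y0:y1,x0:x1].astype(int)-b[y0:y1,x0:x1]).mean().round(1))
```

```text
battery 5.9
tape 6.3
oil 6.3
green 6.4
white1 39.4
white2 6.8
```

View pics/t9.png

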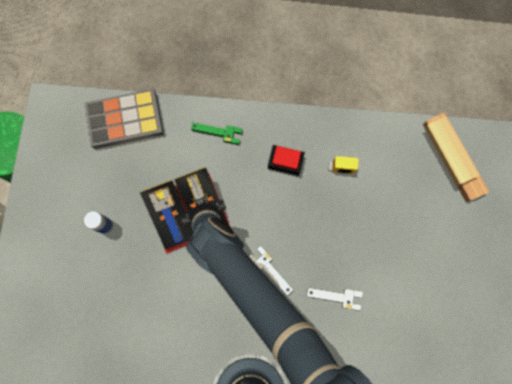

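```bash
python3 -c "
from workcell import arm
print(arm.get_obs()['time_s'],arm.close_job())"
```

```text
the job is handed in; nothing more can be done
38.35 None
```

Both tools are in their trays and the job was handed in at 38.35 s, but I broke the wrist-force limit once, so it may be judged a failure. At 21.1 s, while I was pressing the wrench in, one row read about 139 N against the 120 N limit. I backed off straight away and pressed in steps of about 2 mm or less after that, with no reading above about 31 N.

- **Wrench:** I set it down once on open bench and regripped it half-turned, because the arm couldn't reach the tray with the first grip. After release its head stood about 2.5 mm too high, so I pressed it home with closed fingertips.
- **Pliers:** These went in on the half-turned grip directly. The jaw end lifted about 2 mm on release, and I pressed that home the same way.

**Last checks, with nothing touching either tool:**

| | Measured above the black face | Should be |
|---|---|---|
| Wrench handle | 12.0 mm, level along its length | 12 mm |
| Wrench head | 7.9 mm | 8 mm |
| Pliers handles (and pivot block, from their plane) | 12.0 mm | 12 mm |
| Pliers jaws | 7.9–8.2 mm | 8 mm |

**Other items:** the top camera shows the battery, tape measure, oil can, green look-alike and one white look-alike where they started. The other white one was partly hidden behind the arm in that last picture. What shows of it looks unmoved, but its image comparison couldn't confirm that.

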